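# Sort the dressing sticks at the sharpener's bench with the dust extractor running

### The arm

A 6-joint arm with a two-finger parallel gripper is mounted at the origin on the work surface. World frame = base frame: x ahead of the robot, y to its left, z up, the work surface at z = 0. Lengths are in m, angles in rad, forces in N, time in s.
With the tool pointing down it reaches from about 0.35 to 0.925 m from the base axis. Payload 6.4 kg.
Tool frame: the origin (TCP) lies at the very end of the fingers, on their centre line; the grasp point (between the pads) lies ctrl.pinch_z behind it (ctrl.pinch_z is the distance from the TCP to the grasp point, in m); z points along the fingers, y is the line along which they close (so a half turn about z gives the same grasp; the last joint's range is limited). The gripper opens to 85 mm and grips with 20 to 120 N. Pads are 22 mm wide; open, the fingers measure 114 mm over their backs; the gripper's body (76 mm by 85 mm) begins 54 mm behind the grasp point. The pads swing forward as they close: fully open they stand 13 mm farther back than shut.
Start: joints at [-1.346, 0.245, 1.558, -0, 1.339, -0.174], TCP at [0.252, -0.599, 0.231] pointing down, gripper open.
Joint ranges: [-3.13, 3.13], [-1.02, 2.26], [0.13, 2.54], [-0.95, 4.09], [0.21, 2.88], [-2.74, 2.74]. Speed limits (rad/s): [2.57, 2.57, 3.14, 3.14, 3.14, 3.14].

### API

Orientations are given as a rotation vector (axis times angle).
In Python, from workcell import ctrl, vision gives the robot as it stands. The module is installed in compiled form; this text tells all that it offers.
- The arm moves only by the tool arm_command, never from a script. Its argument "steps" is a list of rows, each a list of 7 numbers: the turn, a rotation vector about the tool's x, y, z in units of 6 degrees (1.0 is 6 degrees), then the shift along the tool's x, y, z in units of 50 mm (1.0 is 50 mm), then the finger opening in mm, from 0 to 85.4. A call has 1 to 8 rows; each row is the pose to reach, as a shift and turn from the pose commanded when the call began, along the tool's axes at that moment; what a row does not reach only later rows make up. A row lasts 1/10 s, in which the tool goes at most 50 mm and 8.59 degrees, less where a joint would pass 70% of its speed; a pose out of reach is approached as far as the arm can. A call with a gripper value outside its range is refused whole. The fingers move at their own pace and stop on an object; "grip_force" is the grip in N (left out, the last holds). Time passes only in rows, so rows that repeat a pose let the fingers close. It gives the time, the measured TCP pose, the force, the opening and the grip force at its end, in the units of the state.
- ctrl.observe(): the state, without advancing time (a new reading comes with each control period).
- vision.camera(name): name is "side" or "top"; returns a dict with "color" (384x512x3 uint8, red, green, blue), "fov_y" (degrees; the focal length in pixels is half the picture's height over the tangent of half this angle, whatever the lens; pixels are square), "cx", "cy" (the principal point, pixels), "world_from_camera" (4x4, takes a point from camera to world coordinates). Camera axes: x right, y down, z forward; pixel columns grow to the right and rows downward; lengths in m; the calibration is good to about 2 mm. A picture is of the moment at which its call begins. There is no depth.
- ctrl.close_job(): hands the job in; it is judged then, once.
The state is a dict: "clock": time; "joints": joint angles; "qd": joint speeds; "tau": joint torques, N m; "ee_pos": TCP position; "tcp_rot": TCP orientation; "wrist_force": force on the tool from outside, world axes, zero at the start; "wrist_torque": the same for the moment, N m; "finger_gap": finger opening in m; "finger_force": force on a finger pad.
Only numpy, scipy, OpenCV 4.12 (cv2) and the standard library are available. Lean on these libraries where they do the work, as an engineer would, in place of code of your own. Each camera call takes 0.05 s, during which the arm holds its last target. There are 200 camera calls.

### The job

Before touching the gritty dressing sticks, pull the switch on the grey box out to its detent to start the dust extractor. With it running, stand every whole stick end-down in the wooden holder, one to a pocket and right to the bottom, and throw every broken short one into the steel scrap tray. Then push the switch fully back in, leaving the screwdriver and the roll of tape where they are.

Things in the scene. Friction and masses are not known exactly. Their poses are not given: they have to be found in the camera images.
- switch (a joint): push-pull switch on the sloping top panel of the grey switch box: a black round head, 40 mm across and 22 mm thick, on a steel stem. 0 = fully in (extractor off), 0.024 m = fully out at its detent (extractor on). It slides stiffly (about 4 N either way), has a stop at each end and stays where it is left; the detent is the outer stop (the last 5 mm count).
- switch_grip (a point): centre of the switch's black head (half-way through its thickness), moving with it. Its z axis is the pull direction, leaning 20 degrees from vertical towards the front of the box; with the switch in it lies 27 mm out from the flat panel, with a collar of 32 mm diameter, 9 mm high round the stem beneath it (7 mm gap under the head). The panel is 118 x 110 mm, its middle 68 mm above the table. The box is fixed.
- tray_in (a point): centre of the inner floor (4 mm above the table) of the open steel scrap tray, outside 130 mm (its x) by 140 mm (its y), 35 mm high, 4 mm walls; z up. Fixed.
- pocket0 (a point): centre of the mouth of pocket 0 of the wooden stick holder. Four square pockets, 38 x 38 mm, 80 mm deep, 64 mm apart in a row along this point's y axis, in a fixed block 58 mm (x) by 262 mm (y); z points out of the pocket along its length, leaning back 25 degrees from vertical, away from the robot's side. A stick standing on the bottom has its middle about level with the mouth and has some play to lean. The mouths are about 100 mm above the table.
- pocket1 (a point): centre of the mouth of pocket 1 of the wooden stick holder. Four square pockets, 38 x 38 mm, 80 mm deep, 64 mm apart in a row along this point's y axis, in a fixed block 58 mm (x) by 262 mm (y); z points out of the pocket along its length, leaning back 25 degrees from vertical, away from the robot's side. A stick standing on the bottom has its middle about level with the mouth and has some play to lean. The mouths are about 100 mm above the table.
- pocket2 (a point): centre of the mouth of pocket 2 of the wooden stick holder. Four square pockets, 38 x 38 mm, 80 mm deep, 64 mm apart in a row along this point's y axis, in a fixed block 58 mm (x) by 262 mm (y); z points out of the pocket along its length, leaning back 25 degrees from vertical, away from the robot's side. A stick standing on the bottom has its middle about level with the mouth and has some play to lean. The mouths are about 100 mm above the table.
- pocket3 (a point): centre of the mouth of pocket 3 of the wooden stick holder. Four square pockets, 38 x 38 mm, 80 mm deep, 64 mm apart in a row along this point's y axis, in a fixed block 58 mm (x) by 262 mm (y); z points out of the pocket along its length, leaning back 25 degrees from vertical, away from the robot's side. A stick standing on the bottom has its middle about level with the mouth and has some play to lean. The mouths are about 100 mm above the table.
- stick0_mid (a point): centre of a whole grey abrasive dressing stick, square bar 150 x 22 x 22 mm, about 0.15 kg; its x axis runs along the length. Lies flat on the table at the start. May be absent (None).
- stick1_mid (a point): centre of a whole grey abrasive dressing stick, square bar 150 x 22 x 22 mm, about 0.15 kg; its x axis runs along the length. Lies flat on the table at the start. May be absent (None).
- stick2_mid (a point): centre of a whole grey abrasive dressing stick, square bar 150 x 22 x 22 mm, about 0.15 kg; its x axis runs along the length. Lies flat on the table at the start. May be absent (None).
- stick3_mid (a point): centre of a whole grey abrasive dressing stick, square bar 150 x 22 x 22 mm, about 0.15 kg; its x axis runs along the length. Lies flat on the table at the start. May be absent (None).
- stub0_mid (a point): centre of a broken dressing stick of the same 22 x 22 mm section, only 95 mm long, with the last 16 mm at its +x end chipped thinner; about 0.085 kg; its x axis runs along the length. Lies flat on the table at the start. May be absent (None).
- stub1_mid (a point): centre of a broken dressing stick of the same 22 x 22 mm section, only 85 mm long, with the last 16 mm at its +x end chipped thinner; about 0.085 kg; its x axis runs along the length. Lies flat on the table at the start. May be absent (None).
- stub2_mid (a point): centre of a broken dressing stick of the same 22 x 22 mm section, only 78 mm long, with the last 16 mm at its +x end chipped thinner; about 0.085 kg; its x axis runs along the length. Lies flat on the table at the start. May be absent (None).
- screwdriver: a 150 mm screwdriver lying among the sticks; leave it be (origin: about its middle, underside)
- tape: roll of yellow tape lying flat, 96 mm across, 24 mm high (origin: centre of underside)
There are look-alikes about, which are no part of the job. What is shaped like the part that bears stick3_mid but blue or green is not meant.

How it is judged:
On the way, in this order (a step that is already met when the one before it is completed fails the run):
1. the switch is pulled out to its detent while all the sticks still lie on the bench (value of joint switch above 0.019 m and height (world z) of each of stick0_mid, stick1_mid, stick2_mid, stick3_mid, stub0_mid, stub1_mid, stub2_mid below 0.05 m and horizontal distance between each of stub0_mid, stub1_mid, stub2_mid and tray_in above 0.09 m), for 0.3 s.
2. with the switch still out, every whole stick stands in a pocket and every broken one lies in the scrap tray (value of joint switch above 0.019 m and ((distance between stick0_mid and pocket0 below 0.025 m and angle between the x axis of stick0_mid and the z axis of pocket0, either way round below 0.45 rad) or (distance between stick0_mid and pocket1 below 0.025 m and angle between the x axis of stick0_mid and the z axis of pocket1, either way round below 0.45 rad) or (distance between stick0_mid and pocket2 below 0.025 m and angle between the x axis of stick0_mid and the z axis of pocket2, either way round below 0.45 rad) or (distance between stick0_mid and pocket3 below 0.025 m and angle between the x axis of stick0_mid and the z axis of pocket3, either way round below 0.45 rad)) and ((distance between stick1_mid and pocket0 below 0.025 m and angle between the x axis of stick1_mid and the z axis of pocket0, either way round below 0.45 rad) or (distance between stick1_mid and pocket1 below 0.025 m and angle between the x axis of stick1_mid and the z axis of pocket1, either way round below 0.45 rad) or (distance between stick1_mid and pocket2 below 0.025 m and angle between the x axis of stick1_mid and the z axis of pocket2, either way round below 0.45 rad) or (distance between stick1_mid and pocket3 below 0.025 m and angle between the x axis of stick1_mid and the z axis of pocket3, either way round below 0.45 rad)) and ((distance between stick2_mid and pocket0 below 0.025 m and angle between the x axis of stick2_mid and the z axis of pocket0, either way round below 0.45 rad) or (distance between stick2_mid and pocket1 below 0.025 m and angle between the x axis of stick2_mid and the z axis of pocket1, either way round below 0.45 rad) or (distance between stick2_mid and pocket2 below 0.025 m and angle between the x axis of stick2_mid and the z axis of pocket2, either way round below 0.45 rad) or (distance between stick2_mid and pocket3 below 0.025 m and angle between the x axis of stick2_mid and the z axis of pocket3, either way round below 0.45 rad)) and ((distance between stick3_mid and pocket0 below 0.025 m and angle between the x axis of stick3_mid and the z axis of pocket0, either way round below 0.45 rad) or (distance between stick3_mid and pocket1 below 0.025 m and angle between the x axis of stick3_mid and the z axis of pocket1, either way round below 0.45 rad) or (distance between stick3_mid and pocket2 below 0.025 m and angle between the x axis of stick3_mid and the z axis of pocket2, either way round below 0.45 rad) or (distance between stick3_mid and pocket3 below 0.025 m and angle between the x axis of stick3_mid and the z axis of pocket3, either way round below 0.45 rad)) and x of stub0_mid in the frame of tray_in between -0.06 and 0.06 m and y of stub0_mid in the frame of tray_in between -0.066 and 0.066 m and height (world z) of each of stub0_mid, stub1_mid, stub2_mid below 0.055 m and x of stub1_mid in the frame of tray_in between -0.06 and 0.06 m and y of stub1_mid in the frame of tray_in between -0.066 and 0.066 m and x of stub2_mid in the frame of tray_in between -0.06 and 0.06 m and y of stub2_mid in the frame of tray_in between -0.066 and 0.066 m), for 0.3 s.
3. the switch is pushed fully in (value of joint switch below 0.004 m), for 0.3 s.
At the end, for the whole second after the job is handed in: Switch in (within 4 mm of fully home); each whole stick at the bottom of a pocket (its centre within 25 mm of the pocket's mouth centre, within 26 degrees of the pocket's line); the centre of each broken stick inside the scrap tray's walls, less than 55 mm above the table; all at rest (value of joint switch below 0.004 m and ((distance between stick0_mid and pocket0 below 0.025 m and angle between the x axis of stick0_mid and the z axis of pocket0, either way round below 0.45 rad) or (distance between stick0_mid and pocket1 below 0.025 m and angle between the x axis of stick0_mid and the z axis of pocket1, either way round below 0.45 rad) or (distance between stick0_mid and pocket2 below 0.025 m and angle between the x axis of stick0_mid and the z axis of pocket2, either way round below 0.45 rad) or (distance between stick0_mid and pocket3 below 0.025 m and angle between the x axis of stick0_mid and the z axis of pocket3, either way round below 0.45 rad)) and ((distance between stick1_mid and pocket0 below 0.025 m and angle between the x axis of stick1_mid and the z axis of pocket0, either way round below 0.45 rad) or (distance between stick1_mid and pocket1 below 0.025 m and angle between the x axis of stick1_mid and the z axis of pocket1, either way round below 0.45 rad) or (distance between stick1_mid and pocket2 below 0.025 m and angle between the x axis of stick1_mid and the z axis of pocket2, either way round below 0.45 rad) or (distance between stick1_mid and pocket3 below 0.025 m and angle between the x axis of stick1_mid and the z axis of pocket3, either way round below 0.45 rad)) and ((distance between stick2_mid and pocket0 below 0.025 m and angle between the x axis of stick2_mid and the z axis of pocket0, either way round below 0.45 rad) or (distance between stick2_mid and pocket1 below 0.025 m and angle between the x axis of stick2_mid and the z axis of pocket1, either way round below 0.45 rad) or (distance between stick2_mid and pocket2 below 0.025 m and angle between the x axis of stick2_mid and the z axis of pocket2, either way round below 0.45 rad) or (distance between stick2_mid and pocket3 below 0.025 m and angle between the x axis of stick2_mid and the z axis of pocket3, either way round below 0.45 rad)) and ((distance between stick3_mid and pocket0 below 0.025 m and angle between the x axis of stick3_mid and the z axis of pocket0, either way round below 0.45 rad) or (distance between stick3_mid and pocket1 below 0.025 m and angle between the x axis of stick3_mid and the z axis of pocket1, either way round below 0.45 rad) or (distance between stick3_mid and pocket2 below 0.025 m and angle between the x axis of stick3_mid and the z axis of pocket2, either way round below 0.45 rad) or (distance between stick3_mid and pocket3 below 0.025 m and angle between the x axis of stick3_mid and the z axis of pocket3, either way round below 0.45 rad)) and x of stub0_mid in the frame of tray_in between -0.06 and 0.06 m and y of stub0_mid in the frame of tray_in between -0.066 and 0.066 m and height (world z) of each of stub0_mid, stub1_mid, stub2_mid below 0.055 m and x of stub1_mid in the frame of tray_in between -0.06 and 0.06 m and y of stub1_mid in the frame of tray_in between -0.066 and 0.066 m and x of stub2_mid in the frame of tray_in between -0.06 and 0.06 m and y of stub2_mid in the frame of tray_in between -0.066 and 0.066 m and linear speed of each of stick0, stick1, stick2, stick3, stub0, stub1, stub2 below 0.03 m/s); the robot touches nothing.
It fails at once if the screwdriver or the roll of tape is shoved away (more than 5 cm) (distance of any of screwdriver, tape from where it was at the start of the episode above 0.05 m).
Of stick0, stick1, stick2, stick3 only 3 to 4 are there at a start; the rules pass over those that are not, and their reading is None.
Of stub0, stub1, stub2 only 2 to 3 are there at a start; the rules pass over those that are not, and their reading is None.
At some moment in a run one of stick0, stick1, stick2, stick3, stub0, stub1, stub2 may be knocked a few centimetres aside while the robot is not near it.
It also fails if it takes over 210 s, if anything falls off the work surface, if the arm or the gripper's body presses on something with over 40 N, if the wrist force passes 120 N, or if a joint passes its speed limit or range.

## Working session

There is one attempt and no reset: what is moved stays moved. The work goes in short steps, Python scripts to look and compute and a tool call to move; the robot and the scene stay as the last step left them, time stands still between calls to the robot, and variables do not carry over. Pictures are saved under pics/ and viewed, at most 14 in all, crops included, and the job is handed in when it is done.

Besides the shell and the picture viewer there is one more tool, called after "Emit:" as name(argument=value, ...), one argument or row to a line, values as JSON. arm_command: Moves the arm, as the interface text tells. Its arguments: {"type":"object","properties":{"steps":{"type":"array"},"grip_force":{"type":"number"}},"required":["steps"]}

```bash
mkdir -p pics
cat > h.py <<'E'
import numpy as np, cv2
from scipy.spatial.transform import Rotation as R
from workcell import ctrl, vision
def snap(n,fn=None):
    c=vision.camera(n); c['img']=c['color'][:,:,::-1].copy()
    if fn: cv2.imwrite('pics/'+fn,c['img'])
    return c
def f(c): return c['img'].shape[0]/2/np.tan(np.radians(c['fov_y'])/2)
def pix(c,u,v,z):
    T=c['world_from_camera']; d=T[:3,:3]@np.array([(u-c['cx'])/f(c),(v-c['cy'])/f(c),1]); o=T[:3,3]
    return o+d*(z-o[2])/d[2]
def proj(c,p):
    q=np.linalg.inv(c['world_from_camera'])@np.append(p,1); return np.array([c['cx'],c['cy']])+f(c)*q[:2]/q[2]
E
python3 - <<'E'
from h import *
np.set_printoptions(precision=4,suppress=True)
for n in('top','side'):
    c=snap(n); cv2.imwrite(f'pics/{n}0.png',cv2.resize(c['img'],(800,600),interpolation=cv2.INTER_CUBIC)); print(n,c['fov_y'],c['cx'],c['cy'],c['world_from_camera'])
print(ctrl.pinch_z,ctrl.observe())
E
```

```text
top 48.411218285270465 257.7366422153478 196.5476320491271 [[-0.0074 -0.98    0.1988  0.1622]
 [-0.9999  0.0059 -0.0082 -0.0332]
 [ 0.0068 -0.1989 -0.98    1.5323]
 [ 0.      0.      0.      1.    ]]
side 55.03069941421233 257.48662157424565 190.0651455397415 [[-0.9926 -0.1007  0.0682  0.3735]
 [-0.1205  0.7378 -0.6642  0.7037]
 [ 0.0165 -0.6675 -0.7444  0.9111]
 [ 0.      0.      0.      1.    ]]
0.0187 {'clock': 0.1, 'joints': array([-1.3461,  0.2457,  1.5589,  0.    ,  1.3387, -0.1741]), 'qd': array([ 0.0027,  0.0005, -0.0032,  0.0017,  0.0003,  0.0016]), 'tau': array([ -0.0002, -43.067 , -32.7129,  -0.0001,   0.0028,   0.    ]), 'ee_pos': array([ 0.2523, -0.5985,  0.2303]), 'tcp_rot': array([-3.0776, -0.6219,  0.    ]), 'wrist_force': array([-0.2972, -0.0128, -0.1825]), 'wrist_torque': array([ 0.0487, -0.0134,  0.0197]), 'finger_force': 0.0, 'finger_gap': 0.08536691982925039}
```

View pics/top0.png

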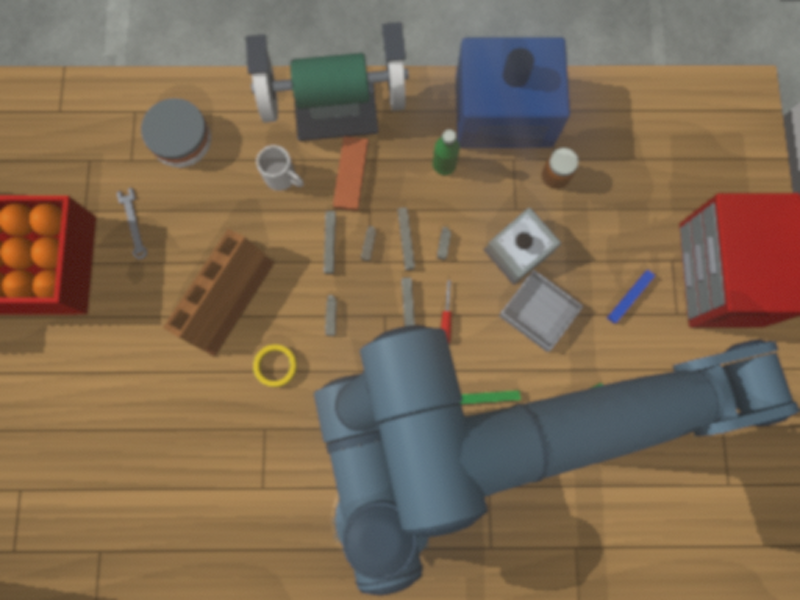

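View pics/side0.png

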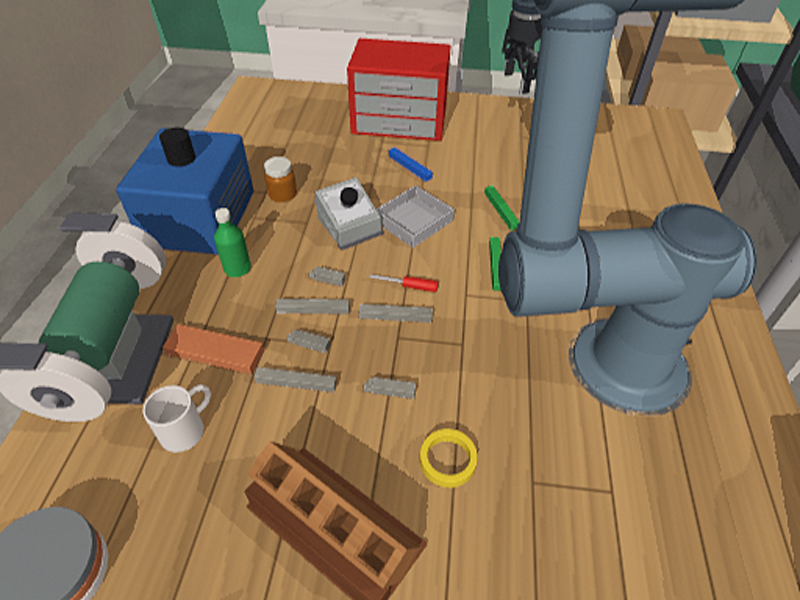

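Run:
```python
from h import *
a=snap('top');b=snap('side')
T=lambda i,x0,y0,x1,y1,s:cv2.resize(i[y0:y1,x0:x1],None,fx=s,fy=s,interpolation=cv2.INTER_CUBIC)
cv2.imwrite('pics/c1.png',np.hstack([T(a['img'],305,125,385,230,5),T(a['img'],100,140,180,245,5)]))
cv2.imwrite('pics/c2.png',np.vstack([T(b['img'],150,275,300,384,4)[:,:600]]))
cv2.imwrite('pics/c3.png',T(b['img'],150,105,310,260,3.8))
```

```text
(no output)
```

View pics/c1.png

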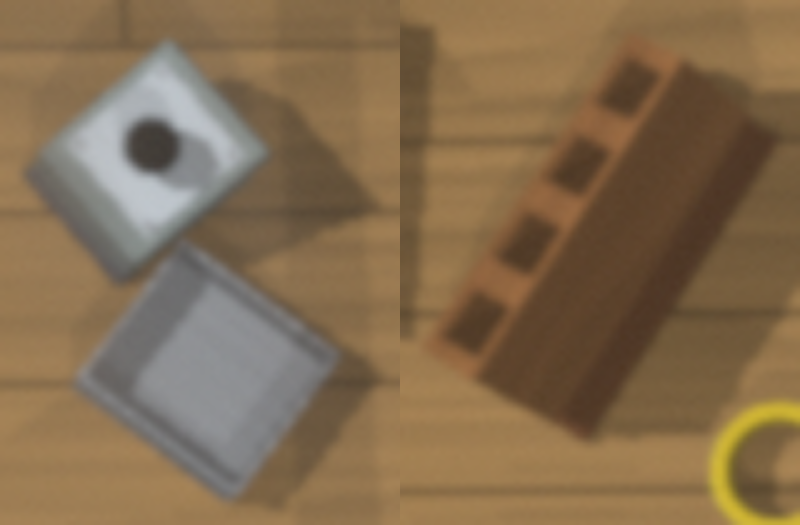

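View pics/c2.png

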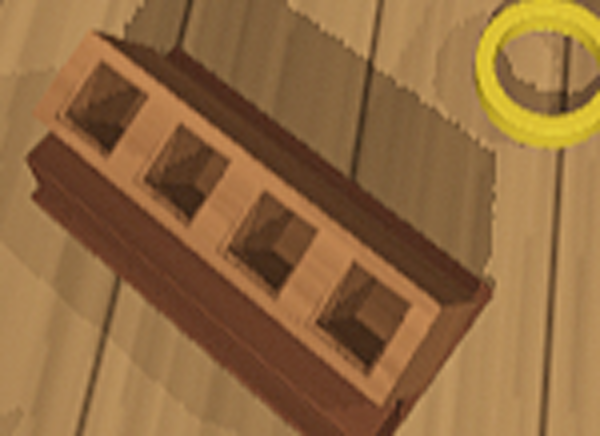

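View pics/c3.png

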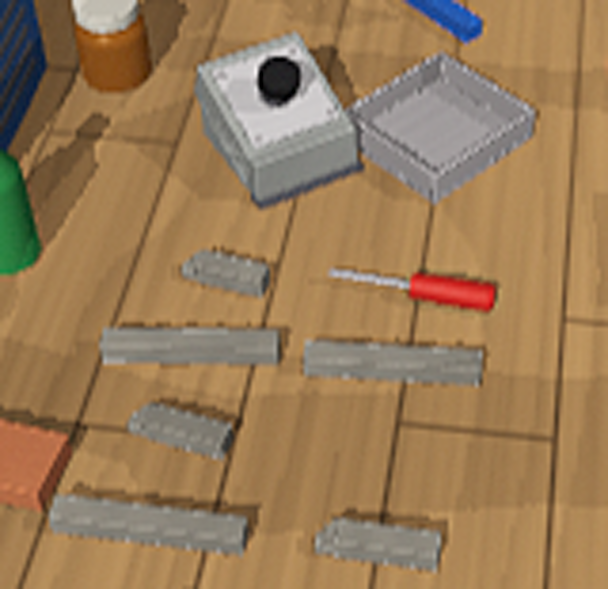

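```bash
cat >> h.py <<'E'
def tri(a,b,pa,pb):
    A=[];y=[]
    for c,(u,v) in((a,pa),(b,pb)):
        T=c['world_from_camera'];d=T[:3,:3]@np.array([(u-c['cx'])/f(c),(v-c['cy'])/f(c),1]);d/=np.linalg.norm(d)
        P=np.eye(3)-np.outer(d,d);A.append(P);y.append(P@T[:3,3])
    s=np.linalg.lstsq(np.vstack(A),np.hstack(y),rcond=None);return s[0],np.sqrt(s[1])
def box(c,x,y,th,L,h=.022,w=.022,S=4):
    m=np.zeros((384*S,512*S),np.uint8);ca,sa=np.cos(th),np.sin(th)
    p=[proj(c,[x+ca*i*L/2-sa*j*w/2,y+sa*i*L/2+ca*j*w/2,k]) for i in(-1,1) for j in(-1,1) for k in(0,h)]
    cv2.fillPoly(m,[cv2.convexHull(np.int32(np.round((np.array(p)+.5)*S)))],1);return m
def mask(c,S=4):
    i=cv2.resize(c['img'],None,fx=S,fy=S,interpolation=cv2.INTER_CUBIC);H=cv2.cvtColor(i,cv2.COLOR_BGR2HSV)
    return ((H[...,1]<70)&(H[...,2]>60)).astype(np.uint8)
def fit(cs,x,y,th,L,z0=0):
    from scipy.optimize import minimize
    ms=[mask(c) for c in cs]
    def cost(p):
        t=0
        for c,m in zip(cs,ms):
            b=box(c,p[0],p[1],p[2],L); 
            k=cv2.dilate(b,np.ones((25,25),np.uint8)); t+=((m&k)!=b).sum()/b.sum()
        return t
    X0=np.array([x,y,th])
    s=minimize(cost,X0,method='Nelder-Mead',options=dict(initial_simplex=[X0,X0+[.01,0,0],X0+[0,.01,0],X0+[0,0,.15]],xatol=3e-4,fatol=1e-3,maxiter=90))
    return s.x,s.fun
E
python3 - <<'E'
from h import *
np.set_printoptions(precision=4,suppress=True)
a=snap('top');b=snap('side')
t=lambda u,v,o=(305,125):(o[0]+u/5-.4,o[1]+v/5-.4)
for n,pa,pb in (('p',(628,87),(105,107)),('p',(579,165),(188,172)),('p',(527,242),(272,245)),('p',(473,321),(363,317))):
    print(n,*tri(a,b,t(pa[0]-400,pa[1],(100,140)),(150+pb[0]/4-.4,275+pb[1]/4-.4)))
s=lambda u,v:(150+u/3.8-.4,105+v/3.8-.4)
for n,pa,pb in(('head',(152,146),(279,80)),('c+x',(168,40),(197,70)),('c-y',(268,152),(296,35)),('c+y',(25,173),(262,172)),('c-x',(122,283),(358,142)),
 ('t',(183,240),(443,55)),('t',(341,355),(535,120)),('t',(230,500),(433,165)),('t',(77,380),(355,110))): print(n,*tri(a,b,t(*pa),s(*pb)))
for n,u,v,L in(('S_A',(52+246)/2,523,.15),('S_B',191,346,.15),('S_C',393,363,.15),('U_0',182,430,.09),('U_1',378,543,.09),('U_2',226,273,.085)):
    p=pix(b,*s(u,v),.015); cs=[b] if n in('S_C',) else [a,b]
    r=[fit(cs,p[0],p[1],0.05,l) for l in([L] if L>.1 else [.095,.085,.078])]
    print(n,p[:2],*[(x[0],round(x[1],3)) for x in r])
E
```

```text
p [0.5961 0.3469 0.0947] [0.0014]
p [0.5398 0.3785 0.0942] [0.002]
p [0.4853 0.4122 0.0925] [0.0024]
p [0.4296 0.4448 0.0966] [0.0023]
head [ 0.6073 -0.3188  0.0881] [0.0001]
c+x [ 0.6899 -0.3359  0.0774] [0.0002]
c-y [ 0.6061 -0.4033  0.0774] [0.0005]
c+y [ 0.6051 -0.2345  0.0466] [0.0065]
c-x [ 0.5265 -0.3041  0.0325] [0.0069]
t [ 0.4876 -0.3184  0.1469] [0.0495]
t [ 0.4203 -0.4574 -0.021 ] [0.0825]
t [ 0.4233 -0.4033 -0.0825] [0.0629]
t [ 0.4825 -0.259   0.1017] [0.0632]
S_A [0.6278 0.1318] (array([ 0.6311,  0.1285, -0.0125]), np.float64(0.195))
S_B [ 0.6362 -0.0469] (array([ 0.6384, -0.0528,  0.1233]), np.float64(0.202))
S_C [ 0.4646 -0.0511] (array([ 0.4658, -0.0556,  0.0714]), np.float64(0.077))
U_0 [0.6233 0.0415] (array([ 0.6308,  0.0366, -0.1835]), np.float64(0.61)) (array([ 0.6297,  0.0372, -0.1712]), np.float64(0.49)) (array([ 0.626 ,  0.0369, -0.1992]), np.float64(0.367))
U_1 [0.453  0.1268] (array([ 0.4521,  0.1231, -0.0124]), np.float64(0.302)) (array([ 0.4523,  0.1237, -0.0371]), np.float64(0.278)) (array([ 0.4504,  0.1229, -0.0217]), np.float64(0.351))
U_2 [ 0.6247 -0.1349] (array([ 0.6385, -0.1451, -0.1802]), np.float64(0.65)) (array([ 0.6269, -0.1434, -0.1857]), np.float64(0.501)) (array([ 0.6285, -0.1432, -0.176 ]), np.float64(0.376))
```

```bash
cat >> h.py <<'E'
np.set_printoptions(precision=3,suppress=True)
def rot(z,x):
    z=np.array(z,float);z/=np.linalg.norm(z);x=np.array(x,float);x-=z*(x@z);x/=np.linalg.norm(x);return np.column_stack([x,np.cross(z,x),z])
def go(*wps,start=None):
    "wps: (pinch point, R); prints rows relative to the current pose (or to start wp)"
    s=ctrl.observe();R0=R.from_rotvec(s['tcp_rot']).as_matrix();p0=s['ee_pos']
    if start: R0=start[1];p0=np.array(start[0])+ctrl.pinch_z*R0[:,2]
    print('ee',s['ee_pos'],'pinch',s['ee_pos']-ctrl.pinch_z*R.from_rotvec(s['tcp_rot']).as_matrix()[:,2],'q',s['joints'],'gap',s['finger_gap'],'t',s['clock'],'F',s['wrist_force'])
    q,r=p0,R0
    for p,Rt in wps:
        t=np.array(p)+ctrl.pinch_z*Rt[:,2];w=R.from_matrix(R0.T@Rt).as_rotvec();d=R0.T@(t-p0)
        n=max(np.linalg.norm(t-q)/.05,np.degrees(R.from_matrix(r.T@Rt).magnitude())/8.59)
        print(np.round(np.r_[np.degrees(w)/6,d/.05],2).tolist(),'rows %.1f'%n);q,r=t,Rt
SWZ=np.array([-.2155,.2657,.9397]);SW=np.array([.607,-.319,.0934]);RSW=rot(-SWZ,[.777,.63,0])
E
python3 - <<'E'
from h import *
a=snap('top');b=snap('side')
t=lambda u,v,o=(305,125):(o[0]+u/5-.4,o[1]+v/5-.4)
s=lambda u,v:(150+u/3.8-.4,105+v/3.8-.4)
P=[pix(a,*t(*p),.035) for p in((183,240),(341,355),(230,500),(77,380))];print(np.array(P),np.mean(P,0))
P=[pix(b,*s(*p),.035) for p in((443,55),(535,120),(433,165),(355,110))];print(np.array(P),np.mean(P,0))
print(pix(a,*t(152,146),.0934),pix(b,*s(279,80),.0934))
go((SW+.08*SWZ,RSW))
go((SW+.001*SWZ,RSW),start=(SW+.08*SWZ,RSW))
E
```

```text
[[ 0.553 -0.349  0.035]
 [ 0.467 -0.458  0.035]
 [ 0.363 -0.373  0.035]
 [ 0.45  -0.268  0.035]] [ 0.458 -0.362  0.035]
[[ 0.465 -0.448  0.035]
 [ 0.366 -0.359  0.035]
 [ 0.457 -0.28   0.035]
 [ 0.541 -0.349  0.035]] [ 0.457 -0.359  0.035]
[ 0.606 -0.318  0.093] [ 0.606 -0.312  0.093]
ee [ 0.252 -0.599  0.231] pinch [ 0.252 -0.599  0.25 ] q [-1.346  0.245  1.558  0.     1.339 -0.174] gap 0.08542105607343797 t 0.4 F [0.031 0.51  0.516]
[-3.31, 0.47, -2.67, 8.59, -2.81, 1.6] rows 9.2
ee [ 0.252 -0.599  0.231] pinch [ 0.252 -0.599  0.25 ] q [-1.346  0.245  1.558  0.     1.339 -0.174] gap 0.08542105607343797 t 0.4 F [0.031 0.51  0.516]
[0.0, 0.0, 0.0, -0.0, 0.0, 1.58] rows 1.6
```

Emit:
arm_command(
  steps=[
    [-3.31,0.47,-2.67,8.6,-2.8,1.0,85],
    [-3.31,0.47,-2.67,8.6,-2.8,1.0,85],
    [-3.31,0.47,-2.67,8.6,-2.8,1.0,85],
    [-3.31,0.47,-2.67,8.6,-2.8,1.0,85],
    [-3.31,0.47,-2.67,8.6,-2.8,1.0,85],
    [-3.31,0.47,-2.67,8.6,-2.8,1.0,85],
    [-3.31,0.47,-2.67,8.6,-2.8,1.0,85],
    [-3.31,0.47,-2.67,8.6,-2.8,1.0,85],
  ],
)

```text
clock: 1.2
ee_pos: [0.5544, -0.3372, 0.1875]
tcp_rot: [2.646, 0.938, 0.166]
wrist_force: [0.4, -0.1, -0.7]
finger_gap: 0.0848
finger_force: 0.0
```

Emit:
arm_command(
  steps=[
    [0,0,0,0,0,0,85],
    [0,0,0,0,0,0,85],
  ],
)

```text
clock: 1.4
ee_pos: [0.5537, -0.3377, 0.1871]
tcp_rot: [2.646, 0.942, 0.165]
wrist_force: [-0.0, -0.0, -0.1]
finger_gap: 0.0852
finger_force: 0.0
```

Run:
```python
from h import *
SW[:]=.606,-.317,.0934
go((SW+.06*SWZ,RSW),(SW,RSW))
b=snap('side');cv2.imwrite('pics/s1.png',cv2.resize(b['img'][60:210,150:320],None,fx=4,fy=4,interpolation=cv2.INTER_CUBIC))
```

```text
ee [ 0.554 -0.338  0.187] pinch [ 0.55  -0.333  0.205] q [-0.696  0.115  1.82  -0.086  0.866  0.235] gap 0.08524215983815718 t 1.4 F [-0.028 -0.047 -0.143]
[-0.01, -0.0, 0.02, 1.07, -0.32, 1.05] rows 1.5
[-0.01, -0.0, 0.02, 1.07, -0.32, 2.25] rows 1.2
```

View pics/s1.png

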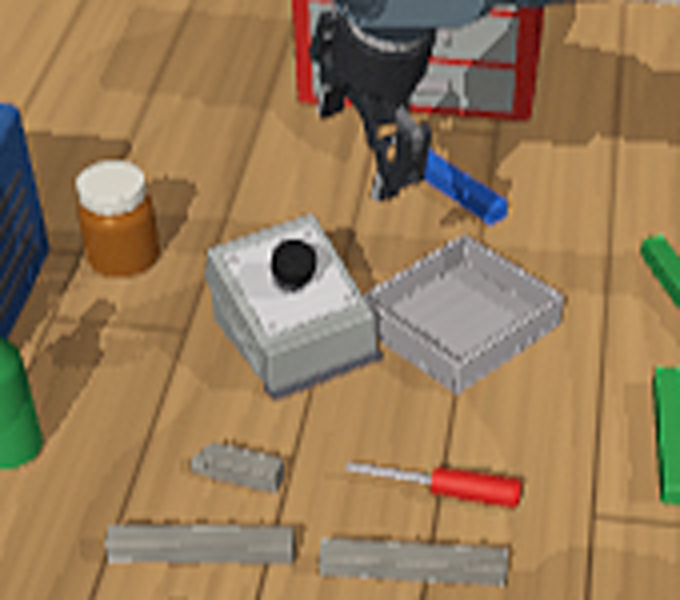

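Emit:
arm_command(
  steps=[
    [0,0,0,1.07,-0.32,1.05,85],
    [0,0,0,1.07,-0.32,1.05,85],
    [0,0,0,1.07,-0.32,1.7,85],
    [0,0,0,1.07,-0.32,2.2,85],
    [0,0,0,1.07,-0.32,2.2,85],
    [0,0,0,1.07,-0.32,2.2,25],
    [0,0,0,1.07,-0.32,2.2,25],
    [0,0,0,1.07,-0.32,2.2,25],
  ],
  grip_force=60,
)

```text
clock: 2.25
ee_pos: [0.6093, -0.3234, 0.0807]
tcp_rot: [2.644, 0.936, 0.167]
wrist_force: [-0.8, 1.2, 1.7]
finger_gap: 0.0435
finger_force: 2.1
```

Emit:
arm_command(
  steps=[
    [0,0,0,0,0,0,25],
    [0,0,0,0,0,0,25],
    [0,0,0,0,0,0,25],
    [0,0,0,0,0,0,25],
  ],
)

```text
clock: 2.65
ee_pos: [0.6082, -0.3222, 0.08]
tcp_rot: [2.647, 0.938, 0.164]
wrist_force: [-7.7, 4.6, 7.3]
finger_gap: 0.0384
finger_force: 59.3
```

Emit:
arm_command(
  steps=[
    [0,0,0,0,0,-0.15,25],
    [0,0,0,0,0,-0.3,25],
    [0,0,0,0,0,-0.4,25],
    [0,0,0,0,0,-0.5,25],
    [0,0,0,0,0,-0.54,25],
    [0,0,0,0,0,-0.54,25],
    [0,0,0,0,0,-0.54,25],
  ],
)

```text
clock: 3.35
ee_pos: [0.603, -0.3156, 0.1028]
tcp_rot: [2.646, 0.938, 0.166]
wrist_force: [6.4, -5.1, -12.5]
finger_gap: 0.038
finger_force: 64.7
```

Emit:
arm_command(
  steps=[
    [0,0,0,0,0,0,85],
    [0,0,0,0,0,0,85],
    [0,0,0,0,0,0,85],
    [0,0,0,0,0,0,85],
    [0,0,0,0,0,-0.8,85],
    [0,0,0,0,0,-1.6,85],
    [0,0,0,0,0,-2.4,85],
    [0,0,0,0,0,-2.4,85],
  ],
)

```text
clock: 4.15
ee_pos: [0.5797, -0.2845, 0.2248]
tcp_rot: [2.636, 0.935, 0.176]
wrist_force: [1.0, -0.6, 0.7]
finger_gap: 0.0849
finger_force: 0.0
```

Run:
```python
from h import *
b=snap('side');cv2.imwrite('pics/s2.png',cv2.resize(b['img'][80:230,150:320],None,fx=4,fy=4,interpolation=cv2.INTER_CUBIC))
S=[np.r_[.628,-.143,.011]]
u=.1
def down(th): return rot([0,0,-1],[np.cos(th),np.sin(th),0])
th=-.18;p=S[0]+[-.004,0,0]
go((p+[0,0,.12],down(th)),(p,down(th)))
```

```text
ee [ 0.579 -0.284  0.221] pinch [ 0.575 -0.279  0.239] q [-0.592  0.073  1.8   -0.125  0.93   0.355] gap 0.08509546448973374 t 4.2 F [ 0.012  1.177 -0.296]
[3.18, -1.49, 8.14, 2.48, -2.28, 1.48] rows 6.2
[3.18, -1.49, 8.14, 2.47, -3.12, 3.73] rows 2.4
```

View pics/s2.png

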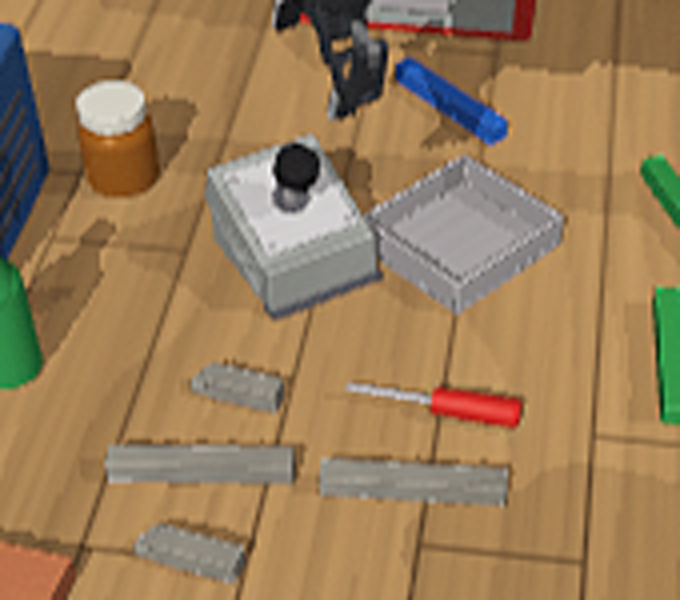

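```bash
cat >> h.py <<'E'
def down(th): return rot([0,0,-1],[np.cos(th),np.sin(th),0])
PZ=.0187+.004
TR=np.array([.458,-.361,0]);TY=np.array([.62,.785,0]);RT=down(np.radians(-38.3))
E
python3 - <<'E'
from h import *
th=-.18;p=np.array([.624,-.142,PZ]);D=down(th)
go((p+[0,0,.1],D),(p,D))
print('from grasp');U=p+[0,0,.17]
go((U,D),start=(p,D))
for o in(.036,0,-.036):
  T=TR+TY*o
  go((T+[0,0,.20],RT),(T+[0,0,.06],RT),start=(U,D))
E
```

```text
ee [ 0.579 -0.284  0.221] pinch [ 0.575 -0.279  0.239] q [-0.592  0.073  1.8   -0.125  0.93   0.355] gap 0.08509546448973374 t 4.2 F [ 0.012  1.177 -0.296]
[3.18, -1.49, 8.14, 2.49, -2.35, 1.63] rows 6.2
[3.18, -1.49, 8.14, 2.49, -3.05, 3.51] rows 2.0
from grasp
ee [ 0.579 -0.284  0.221] pinch [ 0.575 -0.279  0.239] q [-0.592  0.073  1.8   -0.125  0.93   0.355] gap 0.08509546448973374 t 4.2 F [ 0.012  1.177 -0.296]
[0.0, 0.0, 0.0, 0.0, 0.0, -3.4] rows 3.4
ee [ 0.579 -0.284  0.221] pinch [ 0.575 -0.279  0.239] q [-0.592  0.073  1.8   -0.125  0.93   0.355] gap 0.08509546448973374 t 4.2 F [ 0.012  1.177 -0.296]
[0.0, 0.0, 4.66, -2.14, 4.27, -0.15] rows 4.8
[0.0, 0.0, 4.66, -2.14, 4.27, 2.65] rows 2.8
ee [ 0.579 -0.284  0.221] pinch [ 0.575 -0.279  0.239] q [-0.592  0.073  1.8   -0.125  0.93   0.355] gap 0.08509546448973374 t 4.2 F [ 0.012  1.177 -0.296]
[0.0, 0.0, 4.66, -2.48, 4.9, -0.15] rows 5.5
[0.0, 0.0, 4.66, -2.48, 4.9, 2.65] rows 2.8
ee [ 0.579 -0.284  0.221] pinch [ 0.575 -0.279  0.239] q [-0.592  0.073  1.8   -0.125  0.93   0.355] gap 0.08509546448973374 t 4.2 F [ 0.012  1.177 -0.296]
[0.0, 0.0, 4.66, -2.82, 5.54, -0.15] rows 6.2
[0.0, 0.0, 4.66, -2.82, 5.54, 2.65] rows 2.8
```

Emit:
arm_command(
  steps=[
    [3.18,-1.49,8.14,2.49,-2.35,1.63,60],
    [3.18,-1.49,8.14,2.49,-2.35,1.63,60],
    [3.18,-1.49,8.14,2.49,-2.35,1.63,60],
    [3.18,-1.49,8.14,2.49,-2.35,1.63,60],
    [3.18,-1.49,8.14,2.49,-2.35,1.63,60],
    [3.18,-1.49,8.14,2.49,-2.35,1.63,60],
    [3.18,-1.49,8.14,2.49,-2.35,1.63,60],
    [3.18,-1.49,8.14,2.49,-2.35,1.63,60],
  ],
)

```text
clock: 5.0
ee_pos: [0.6214, -0.1415, 0.0987]
tcp_rot: [-3.125, 0.282, 0.013]
wrist_force: [-0.8, -0.2, -0.6]
finger_gap: 0.0602
finger_force: 0.0
```

Run:
```python
from h import *
th=-.18;p=np.array([.624,-.142,PZ]);D=down(th)
go((p,D))
b=snap('side');print(fit([b],.628,-.143,-.18,.078))
```

```text
ee [ 0.621 -0.141  0.099] pinch [ 0.622 -0.142  0.117] q [-0.402  0.365  1.668  0.001  1.118  1.349] gap 0.06017107173080414 t 5.0 F [-0.824 -0.165 -0.609]
[-0.03, 0.08, -0.0, 0.07, 0.01, 1.89] rows 1.9
(array([ 0.627, -0.14 , -0.164]), np.float64(0.1677071509648127))
```

Emit:
arm_command(
  steps=[
    [0,0,0,0.02,0,0.9,60],
    [0,0,0,0.02,0,1.6,60],
    [0,0,0,0.02,0,1.9,60],
    [0,0,0,0.02,0,1.9,60],
    [0,0,0,0.02,0,1.9,10],
    [0,0,0,0.02,0,1.9,10],
    [0,0,0,0.02,0,1.9,10],
    [0,0,0,0.02,0,1.9,10],
  ],
)

```text
clock: 5.85
ee_pos: [0.624, -0.1416, 0.0075]
tcp_rot: [-3.127, 0.283, 0.005]
wrist_force: [-0.7, 0.5, 7.0]
finger_gap: 0.0207
finger_force: 62.1
```

Emit:
arm_command(
  steps=[
    [0,0,0,0,0,0,10],
    [0,0,0,0,0,0,10],
    [0,0,0,0,0,-0.8,10],
    [0,0,0,0,0,-1.6,10],
    [0,0,0,0,0,-2.4,10],
    [0,0,0,0,0,-3.4,10],
    [0,0,0,0,0,-3.4,10],
    [0,0,0,0,0,-3.4,10],
  ],
)

```text
clock: 6.65
ee_pos: [0.6242, -0.1419, 0.1771]
tcp_rot: [-3.126, 0.284, 0.005]
wrist_force: [-0.1, 1.0, -2.1]
finger_gap: 0.0203
finger_force: 61.2
```

Emit:
arm_command(
  steps=[
    [0,0,4.66,-2.14,4.27,-0.15,10],
    [0,0,4.66,-2.14,4.27,-0.15,10],
    [0,0,4.66,-2.14,4.27,-0.15,10],
    [0,0,4.66,-2.14,4.27,-0.15,10],
    [0,0,4.66,-2.14,4.27,-0.15,10],
    [0,0,4.66,-2.14,4.27,-0.15,10],
    [0,0,4.66,-2.14,4.27,0.8,10],
    [0,0,4.66,-2.14,4.27,1.6,10],
  ],
)

```text
clock: 7.45
ee_pos: [0.4786, -0.3314, 0.0929]
tcp_rot: [-2.965, 1.031, 0.013]
wrist_force: [-0.7, -1.2, -1.4]
finger_gap: 0.0204
finger_force: 61.2
```

Emit:
arm_command(
  steps=[
    [0,0,0,0,0,1.0,10],
    [0,0,0,0,0,1.05,10],
    [0,0,0,0,0,1.05,45],
    [0,0,0,0,0,1.05,45],
    [0,0,0,0,0,1.05,45],
    [0,0,0,0,0,0.3,45],
    [0,0,0,0,0,-0.6,45],
    [0,0,0,0,0,-1.4,45],
  ],
)

```text
clock: 8.25
ee_pos: [0.4804, -0.333, 0.1694]
tcp_rot: [2.967, -1.031, -0.006]
wrist_force: [1.3, 0.2, -0.1]
finger_gap: 0.0452
finger_force: 0.0
```

```bash
sed -i 's/^PZ=.*/PZ=.0187+.008/' h.py
python3 - <<'E'
from h import *
b=snap('side')
cv2.imwrite('pics/s3.png',cv2.resize(b['img'][80:230,150:320],None,fx=4,fy=4,interpolation=cv2.INTER_CUBIC))
r,c=fit([b],.628,.037,-.19,.078);print(r,c)
D=down(r[2]);p=np.array([r[0]-.004*np.cos(r[2]),r[1],PZ]);U=p+[0,0,.1]
go((U+[0,0,.07],D));go((p,D),start=(U+[0,0,.07],D))
U=p+[0,0,.17];T=TR
go((T+[0,0,.20],RT),(T+[0,0,.06],RT),start=(U,D))
E
```

```text
[ 0.626  0.037 -0.199] 0.10096720924746402
ee [ 0.484 -0.336  0.178] pinch [ 0.484 -0.336  0.196] q [-0.799  0.152  1.767 -0.002  1.212  1.441] gap 0.04487346588113205 t 8.3 F [ 3.103 -2.709  5.692]
[0.05, -0.08, -4.48, -2.45, -7.56, -0.05] rows 8.0
ee [ 0.484 -0.336  0.178] pinch [ 0.484 -0.336  0.196] q [-0.799  0.152  1.767 -0.002  1.212  1.441] gap 0.04487346588113205 t 8.3 F [ 3.103 -2.709  5.692]
[0.0, 0.0, 0.0, 0.0, 0.0, 3.4] rows 3.4
ee [ 0.484 -0.336  0.178] pinch [ 0.484 -0.336  0.196] q [-0.799  0.152  1.767 -0.002  1.212  1.441] gap 0.04487346588113205 t 8.3 F [ 3.103 -2.709  5.692]
[0.0, 0.0, 4.48, -1.64, 8.45, -0.07] rows 8.6
[0.0, 0.0, 4.48, -1.64, 8.45, 2.73] rows 2.8
```

View pics/s3.png

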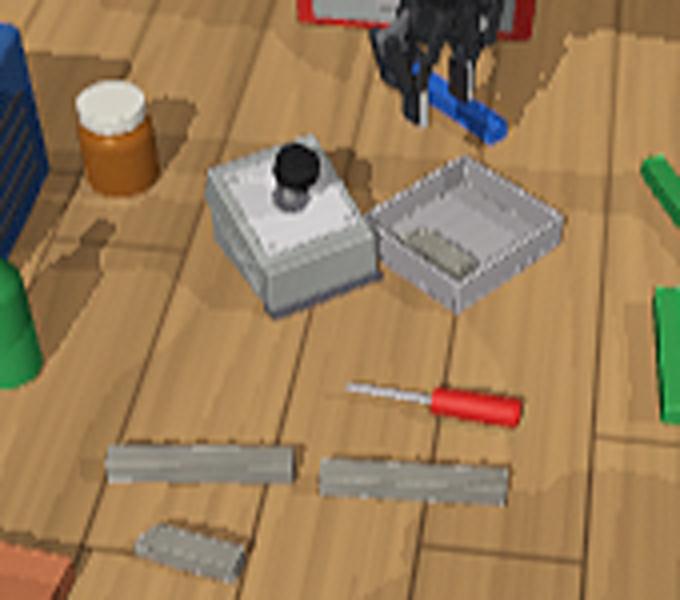

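Emit:
arm_command(
  steps=[
    [0,0,-4.48,-2.45,-7.56,0,60],
    [0,0,-4.48,-2.45,-7.56,0,60],
    [0,0,-4.48,-2.45,-7.56,0,60],
    [0,0,-4.48,-2.45,-7.56,0,60],
    [0,0,-4.48,-2.45,-7.56,0,60],
    [0,0,-4.48,-2.45,-7.56,0,60],
    [0,0,-4.48,-2.45,-7.56,0,60],
    [0,0,-4.48,-2.45,-7.56,0,60],
  ],
)

```text
clock: 9.1
ee_pos: [0.6194, 0.0425, 0.1682]
tcp_rot: [-3.122, 0.312, 0.004]
wrist_force: [0.2, -0.8, 0.2]
finger_gap: 0.06
finger_force: 0.0
```

Emit:
arm_command(
  steps=[
    [0,0,0,0,0,0.8,60],
    [0,0,0,0,0,1.4,60],
    [0,0,0,0,0,1.4,60],
    [0,0,0,0,0,1.4,60],
  ],
)

```text
clock: 9.5
ee_pos: [0.6182, 0.0404, 0.0973]
tcp_rot: [-3.122, 0.313, 0.008]
wrist_force: [-0.1, 0.0, 0.4]
finger_gap: 0.06
finger_force: 0.0
```

Run:
```python
from h import *
r=[.626,.037,-.199]
D=down(r[2]);p=np.array([r[0]-.004*np.cos(r[2]),r[1],PZ])
go((p,D));U=p+[0,0,.16]
go((U,D),(TR+[0,0,.20],RT),(TR+[0,0,.06],RT),start=(p,D))
```

```text
ee [0.618 0.04  0.097] pinch [0.618 0.04  0.116] q [-0.119  0.328  1.719  0.004  1.1    1.65 ] gap 0.06004007313761955 t 9.5 F [-0.072  0.016  0.363]
[-0.03, 0.05, -0.01, 0.1, 0.06, 1.79] rows 1.8
ee [0.618 0.04  0.097] pinch [0.618 0.04  0.116] q [-0.119  0.328  1.719  0.004  1.1    1.65 ] gap 0.06004007313761955 t 9.5 F [-0.072  0.016  0.363]
[0.0, 0.0, 0.0, 0.0, 0.0, -3.2] rows 3.2
[0.0, 0.0, 4.48, -1.64, 8.45, -3.47] rows 8.6
[0.0, 0.0, 4.48, -1.64, 8.45, -0.67] rows 2.8
```

Emit:
arm_command(
  steps=[
    [0,0,0,0.1,0.06,0.9,60],
    [0,0,0,0.1,0.06,1.6,60],
    [0,0,0,0.1,0.06,1.79,60],
    [0,0,0,0.1,0.06,1.79,60],
    [0,0,0,0.1,0.06,1.79,10],
    [0,0,0,0.1,0.06,1.79,10],
    [0,0,0,0.1,0.06,1.79,10],
    [0,0,0,0.1,0.06,1.79,10],
  ],
)

```text
clock: 10.3
ee_pos: [0.6231, 0.0368, 0.0089]
tcp_rot: [-3.123, 0.313, 0.005]
wrist_force: [-1.7, 0.7, 8.2]
finger_gap: 0.0204
finger_force: 61.6
```

Emit:
arm_command(
  steps=[
    [0,0,0,0,0,0,10],
    [0,0,0,0,0,0,10],
    [0,0,0,0,0,-0.8,10],
    [0,0,0,0,0,-1.6,10],
    [0,0,0,0,0,-2.4,10],
    [0,0,0,0,0,-3.2,10],
    [0,0,0,0,0,-3.2,10],
    [0,0,0,0,0,-3.2,10],
  ],
)

```text
clock: 11.1
ee_pos: [0.6228, 0.0363, 0.1677]
tcp_rot: [-3.122, 0.313, 0.007]
wrist_force: [-0.4, -0.5, -1.4]
finger_gap: 0.0204
finger_force: 60.6
```

Emit:
arm_command(
  steps=[
    [0,0,4.48,-1.64,8.45,-0.27,10],
    [0,0,4.48,-1.64,8.45,-0.27,10],
    [0,0,4.48,-1.64,8.45,-0.27,10],
    [0,0,4.48,-1.64,8.45,-0.27,10],
    [0,0,4.48,-1.64,8.45,-0.27,10],
    [0,0,4.48,-1.64,8.45,-0.27,10],
    [0,0,4.48,-1.64,8.45,-0.27,10],
    [0,0,4.48,-1.64,8.45,-0.27,10],
  ],
)

```text
clock: 11.9
ee_pos: [0.4677, -0.334, 0.1759]
tcp_rot: [-2.964, 1.03, 0.018]
wrist_force: [1.1, 0.3, -0.8]
finger_gap: 0.0207
finger_force: 60.6
```

Emit:
arm_command(
  steps=[
    [0,0,0,0,0,0,10],
    [0,0,0,0,0,0,10],
  ],
)

```text
clock: 12.1
ee_pos: [0.4685, -0.3332, 0.1761]
tcp_rot: [-2.963, 1.034, 0.017]
wrist_force: [0.6, -0.3, 0.3]
finger_gap: 0.0204
finger_force: 60.5
```

Run:
```python
from h import *
go((TR+[0,0,.06],RT),(TR+[0,0,.19],RT))
```

```text
ee [ 0.468 -0.333  0.176] pinch [ 0.469 -0.333  0.195] q [-0.815  0.134  1.79  -0.002  1.228  1.428] gap 0.020427153161078994 t 12.1 F [ 0.641 -0.298  0.33 ]
[-0.0, 0.11, -0.03, 0.21, 0.57, 2.69] rows 2.8
[-0.0, 0.11, -0.03, 0.18, 0.57, 0.09] rows 2.6
```

Emit:
arm_command(
  steps=[
    [0,0,0,0.2,0.57,1.0,10],
    [0,0,0,0.2,0.57,2.0,10],
    [0,0,0,0.2,0.57,2.69,10],
    [0,0,0,0.2,0.57,2.69,10],
    [0,0,0,0.2,0.57,2.69,45],
    [0,0,0,0.2,0.57,2.69,45],
    [0,0,0,0.2,0.57,2.69,45],
    [0,0,0,0.2,0.57,1.7,45],
  ],
)

```text
clock: 12.9
ee_pos: [0.4566, -0.3581, 0.0889]
tcp_rot: [-2.96, 1.029, 0.028]
wrist_force: [-0.0, 0.5, -0.5]
finger_gap: 0.0452
finger_force: 0.0
```

Emit:
arm_command(
  steps=[
    [0,0,0,0,0,-1.0,45],
    [0,0,0,0,0,-1.7,45],
    [0,0,0,0,0,-1.7,45],
    [0,0,0,0,0,-1.7,45],
  ],
)

```text
clock: 13.3
ee_pos: [0.4607, -0.3626, 0.1809]
tcp_rot: [2.967, -1.031, -0.005]
wrist_force: [0.6, 0.8, -0.6]
finger_gap: 0.0452
finger_force: 0.0
```

Run:
```python
from h import *
b=snap('side');a=snap('top');print(proj(a,[.4515,.1235,0]))
cv2.imwrite('pics/s4.png',cv2.resize(b['img'][100:270,150:320],None,fx=3.5,fy=3.5,interpolation=cv2.INTER_CUBIC))
for L in(.095,.085): r,c=fit([b],.4515,.1235,-.03,L);print(r,c)
for q in((.631,.1285,-.0125),(.638,-.053,.123),(.466,-.0556,.071)): print(*fit([b],*q,.15))
D=down(r[2]);p=np.array([r[0]-.004*np.cos(r[2]),r[1],PZ]);U=p+[0,0,.16]
go((U,D));go((p,D),start=(U,D));T=TR-.036*TY
go((T+[0,0,.20],RT),(T+[0,0,.06],RT),start=(U,D))
```

```text
[211.323 202.609]
[ 0.453  0.124 -0.012] 0.11775862068965517
[ 0.451  0.124 -0.028] 0.10498186676846727
[ 0.63   0.13  -0.009] 0.08431740426001545
[ 0.639 -0.051  0.13 ] 0.07174766481656965
[ 0.466 -0.056  0.051] 0.07495602760113652
ee [ 0.46  -0.361  0.178] pinch [ 0.46  -0.361  0.196] q [-0.859  0.153  1.767 -0.003  1.231  1.381] gap 0.04492005085869737 t 13.4 F [-0.235 -0.09  -0.75 ]
[-0.02, 0.09, -6.12, -6.21, -7.46, 0.24] rows 9.7
ee [ 0.46  -0.361  0.178] pinch [ 0.46  -0.361  0.196] q [-0.859  0.153  1.767 -0.003  1.231  1.381] gap 0.04492005085869737 t 13.4 F [-0.235 -0.09  -0.75 ]
[0.0, 0.0, 0.0, 0.0, 0.0, 3.2] rows 3.2
ee [ 0.46  -0.361  0.178] pinch [ 0.46  -0.361  0.196] q [-0.859  0.153  1.767 -0.003  1.231  1.381] gap 0.04492005085869737 t 13.4 F [-0.235 -0.09  -0.75 ]
[0.0, 0.0, 6.11, 0.06, 10.26, -0.27] rows 10.3
[0.0, 0.0, 6.11, 0.06, 10.26, 2.53] rows 2.8
```

View pics/s4.png

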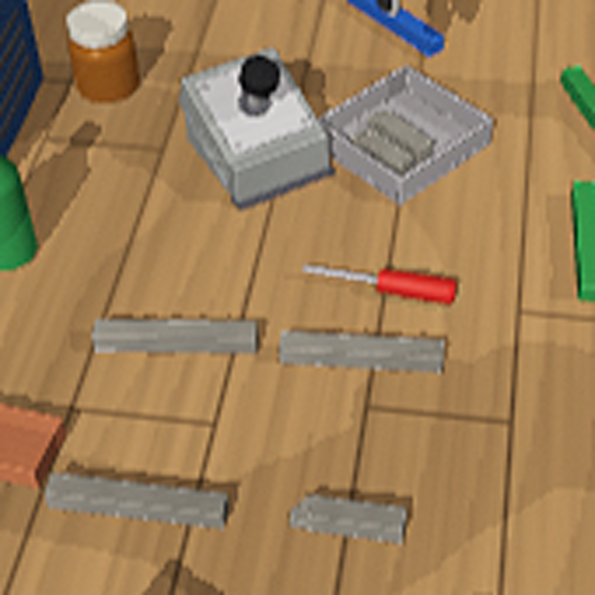

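Emit:
arm_command(
  steps=[
    [0,0,-6.12,-6.2,-7.46,0.24,60],
    [0,0,-6.12,-6.2,-7.46,0.24,60],
    [0,0,-6.12,-6.2,-7.46,0.24,60],
    [0,0,-6.12,-6.2,-7.46,0.24,60],
    [0,0,-6.12,-6.2,-7.46,0.24,60],
    [0,0,-6.12,-6.2,-7.46,0.24,60],
    [0,0,-6.12,-6.2,-7.46,0.24,60],
    [0,0,-6.12,-6.2,-7.46,0.24,60],
  ],
)

```text
clock: 14.2
ee_pos: [0.4486, 0.04, 0.1685]
tcp_rot: [-3.137, 0.045, 0.014]
wrist_force: [0.9, 0.1, 0.6]
finger_gap: 0.0603
finger_force: 0.0
```

Run:
```python
from h import *
D=down(-.025);p=np.array([.448,.124,PZ])
go((p+[0,0,.08],D),(p,D))
```

```text
ee [0.449 0.04  0.169] pinch [0.449 0.04  0.187] q [-0.166 -0.166  2.102  0.003  1.216  1.433] gap 0.060292078357561736 t 14.2 F [0.852 0.143 0.6  ]
[-0.04, 0.09, -0.03, -0.05, -1.67, 1.62] rows 2.3
[-0.04, 0.09, -0.03, -0.03, -1.66, 3.22] rows 1.6
```

Emit:
arm_command(
  steps=[
    [0,0,0,-0.04,-1.65,0.2,60],
    [0,0,0,-0.04,-1.65,0.9,60],
    [0,0,0,-0.04,-1.65,1.62,60],
    [0,0,0,-0.04,-1.65,1.62,60],
    [0,0,0,-0.04,-1.65,1.62,60],
    [0,0,0,-0.04,-1.65,1.62,60],
  ],
)

```text
clock: 14.8
ee_pos: [0.4512, 0.1202, 0.0909]
tcp_rot: [-3.137, 0.046, 0.007]
wrist_force: [1.1, 0.3, 0.3]
finger_gap: 0.06
finger_force: 0.0
```

Run:
```python
from h import *
D=down(-.025);p=np.array([.448,.124,PZ])
go((p,D))
```

```text
ee [0.451 0.12  0.091] pinch [0.451 0.12  0.11 ] q [ 0.014 -0.002  2.11   0.005  1.037  1.612] gap 0.060025518017928464 t 14.8 F [1.071 0.285 0.262]
[-0.04, 0.04, -0.04, -0.06, -0.07, 1.66] rows 1.7
```

Emit:
arm_command(
  steps=[
    [0,0,0,-0.06,-0.07,0.9,60],
    [0,0,0,-0.06,-0.07,1.5,60],
    [0,0,0,-0.06,-0.07,1.66,60],
    [0,0,0,-0.06,-0.07,1.66,60],
    [0,0,0,-0.06,-0.07,1.66,10],
    [0,0,0,-0.06,-0.07,1.66,10],
    [0,0,0,-0.06,-0.07,1.66,10],
    [0,0,0,-0.06,-0.07,1.66,10],
  ],
)

```text
clock: 15.6
ee_pos: [0.4482, 0.1247, 0.0083]
tcp_rot: [-3.137, 0.044, 0.005]
wrist_force: [-1.3, -1.9, 7.4]
finger_gap: 0.0203
finger_force: 60.2
```

Emit:
arm_command(
  steps=[
    [0,0,0,0,0,0,10],
    [0,0,0,0,0,0,10],
    [0,0,0,0,0,-0.8,10],
    [0,0,0,0,0,-1.6,10],
    [0,0,0,0,0,-2.4,10],
    [0,0,0,0,0,-3.2,10],
    [0,0,0,0,0,-3.2,10],
    [0,0,0,0,0,-3.2,10],
  ],
)

```text
clock: 16.4
ee_pos: [0.4481, 0.1241, 0.1677]
tcp_rot: [-3.137, 0.044, 0.006]
wrist_force: [-0.2, 0.7, -1.0]
finger_gap: 0.0208
finger_force: 59.3
```

Emit:
arm_command(
  steps=[
    [0,0,6.11,0.06,10.26,-0.27,10],
    [0,0,6.11,0.06,10.26,-0.27,10],
    [0,0,6.11,0.06,10.26,-0.27,10],
    [0,0,6.11,0.06,10.26,-0.27,10],
    [0,0,6.11,0.06,10.26,-0.27,10],
    [0,0,6.11,0.06,10.26,-0.27,10],
    [0,0,6.11,0.06,10.26,-0.27,10],
    [0,0,6.11,0.06,10.26,-0.27,10],
  ],
)

```text
clock: 17.2
ee_pos: [0.4372, -0.2769, 0.1731]
tcp_rot: [-2.964, 1.029, 0.017]
wrist_force: [1.2, -0.1, -0.8]
finger_gap: 0.0204
finger_force: 59.4
```

Emit:
arm_command(
  steps=[
    [0,0,0,0,0,0,10],
    [0,0,0,0,0,0,10],
  ],
)

```text
clock: 17.4
ee_pos: [0.4375, -0.2757, 0.1732]
tcp_rot: [-2.963, 1.032, 0.018]
wrist_force: [0.8, -0.7, -0.7]
finger_gap: 0.0203
finger_force: 59.4
```

Run:
```python
from h import *
T=TR-.034*TY
go((T+[0,0,.195],RT),(T+[0,0,.06],RT))
```

```text
ee [ 0.437 -0.276  0.173] pinch [ 0.438 -0.276  0.192] q [-0.781  0.002  1.936 -0.002  1.216  1.46 ] gap 0.020273566114428244 t 17.4 F [ 0.836 -0.727 -0.725]
[0.0, 0.12, -0.02, 1.38, 1.76, -0.08] rows 2.2
[0.0, 0.12, -0.02, 1.41, 1.76, 2.62] rows 2.7
```

Emit:
arm_command(
  steps=[
    [0,0,0,1.4,1.76,0,10],
    [0,0,0,1.4,1.76,0,10],
    [0,0,0,1.4,1.76,0,10],
    [0,0,0,1.4,1.76,1.0,10],
    [0,0,0,1.4,1.76,2.0,10],
    [0,0,0,1.4,1.76,2.62,10],
    [0,0,0,1.4,1.76,2.62,10],
    [0,0,0,1.4,1.76,2.62,10],
  ],
)

```text
clock: 18.2
ee_pos: [0.4385, -0.3861, 0.0437]
tcp_rot: [-2.966, 1.026, 0.014]
wrist_force: [0.1, -0.4, 0.6]
finger_gap: 0.0202
finger_force: 59.4
```

Emit:
arm_command(
  steps=[
    [0,0,0,0,0,0,45],
    [0,0,0,0,0,0,45],
    [0,0,0,0,0,0,45],
    [0,0,0,0,0,-1.0,45],
    [0,0,0,0,0,-2.0,45],
    [0,0,0,0,0,-2.6,45],
    [0,0,0,0,0,-2.6,45],
    [0,0,0,0,0,-2.6,45],
  ],
)

```text
clock: 19.0
ee_pos: [0.4394, -0.3886, 0.1751]
tcp_rot: [-2.968, 1.03, 0.009]
wrist_force: [-1.0, -0.4, -0.3]
finger_gap: 0.0452
finger_force: 0.0
```

```bash
cat >> h.py <<'E'
LD=np.array([.507,.862,0]);PKZ=np.append(.4226*LD[:2],.9063)
PK=[np.array(p) for p in((.596,.347,.097),(.541,.380,.097),(.4855,.412,.097),(.430,.445,.097))]
TILT=np.radians(20)
def pick(x,y,th,s=.043):
    "grasp near the far (+x) end, tool tilted so that it points 20 deg towards the near end"
    u=np.array([np.cos(th),np.sin(th),0])
    p=np.array([x,y,0])+s*u; Rm=rot(-np.sin(TILT)*u+[0,0,-np.cos(TILT)],u)
    p=p+[0,0,PZ+.003]; return p,Rm
e=np.cross([0,0,1.],LD)
def ins(k,up,t=TILT):
    "grip point 'up' above pocket mouth along the axis; tool x along the stick"
    perp=np.cross(np.cross(PKZ,LD),PKZ);perp/=np.linalg.norm(perp)
    zt=np.cos(t)*perp-np.sin(t)*PKZ
    return PK[k]+up*PKZ,rot(zt,PKZ)
E
python3 - <<'E'
from h import *
p,D=pick(.466,-.056,.06)
U=(p+[0,0,.16],D)
b=snap('side');cv2.imwrite('pics/s5.png',cv2.resize(b['img'][100:270,150:320],None,fx=3.5,fy=3.5,interpolation=cv2.INTER_CUBIC))
go(U); go((p,D),start=U)
print(D,ins(0,.1),R.from_matrix(D.T@ins(0,.1)[1]).magnitude()*57.3)
E
```

```text
ee [ 0.439 -0.388  0.173] pinch [ 0.439 -0.388  0.192] q [-0.916  0.16   1.767 -0.003  1.223  1.324] gap 0.04530002211442269 t 19.05 F [ 0.857 -0.082 -0.558]
[-1.24, -3.1, -6.87, -3.14, -6.03, 0.05] rows 6.8
ee [ 0.439 -0.388  0.173] pinch [ 0.439 -0.388  0.192] q [-0.916  0.16   1.767 -0.003  1.223  1.324] gap 0.04530002211442269 t 19.05 F [ 0.857 -0.082 -0.558]
[0.0, 0.0, 0.0, 1.09, -0.0, 3.01] rows 3.2
[[ 0.938  0.06  -0.341]
 [ 0.056 -0.998 -0.021]
 [-0.342  0.    -0.94 ]] (array([0.617, 0.383, 0.188]), array([[ 0.358,  0.862,  0.358],
       [ 0.609, -0.507,  0.609],
       [ 0.707,  0.   , -0.707]])) 83.80359682604376
```

View pics/s5.png

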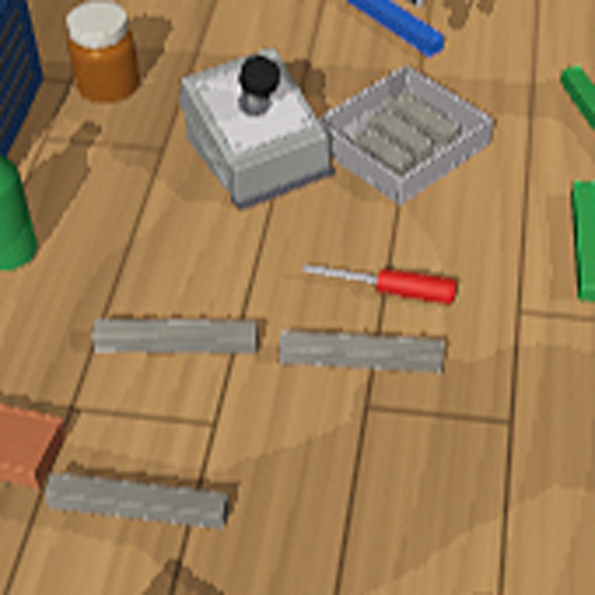

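Emit:
arm_command(
  steps=[
    [-1.24,-3.1,-6.87,-3.14,-6.03,0.05,45],
    [-1.24,-3.1,-6.87,-3.14,-6.03,0.05,45],
    [-1.24,-3.1,-6.87,-3.14,-6.03,0.05,45],
    [-1.24,-3.1,-6.87,-3.14,-6.03,0.05,45],
    [-1.24,-3.1,-6.87,-3.14,-6.03,0.05,45],
    [-1.24,-3.1,-6.87,-3.14,-6.03,0.05,45],
    [-1.24,-3.1,-6.87,-3.14,-6.03,0.05,45],
    [-1.24,-3.1,-6.87,-3.14,-6.03,0.05,45],
  ],
)

```text
clock: 19.85
ee_pos: [0.5016, -0.0499, 0.17]
tcp_rot: [3.081, 0.101, -0.549]
wrist_force: [-0.0, -0.4, -0.9]
finger_gap: 0.0448
finger_force: 0.0
```

Emit:
arm_command(
  steps=[
    [0,0,0,0,0,0,45],
    [0,0,0,0,0,0,45],
  ],
)

```text
clock: 20.05
ee_pos: [0.5018, -0.0549, 0.1712]
tcp_rot: [3.081, 0.09, -0.546]
wrist_force: [0.3, -1.0, 0.7]
finger_gap: 0.045
finger_force: 0.0
```

Run:
```python
from h import *
p,D=pick(.466,-.056,.06)
go((p+[0,0,.07],D),(p,D))
go((p+[0,0,.17],D),start=(p,D))
b=snap('side');print(pix(b,237,176.6,.01),pix(b,280,182,.01))
```

```text
ee [ 0.502 -0.055  0.171] pinch [ 0.508 -0.054  0.189] q [-0.276  0.188  1.77  -0.114  1.517  1.262] gap 0.04497628851632307 t 20.05 F [ 0.284 -1.002  0.722]
[0.0, 0.01, -0.01, 0.63, -0.02, 1.67] rows 1.8
[0.0, 0.01, -0.01, 1.11, -0.02, 2.98] rows 1.4
ee [ 0.502 -0.055  0.171] pinch [ 0.508 -0.054  0.189] q [-0.276  0.188  1.77  -0.114  1.517  1.262] gap 0.04497628851632307 t 20.05 F [ 0.284 -1.002  0.722]
[0.0, 0.0, 0.0, -1.16, 0.0, -3.19] rows 3.4
[ 0.532 -0.152  0.01 ] [ 0.386 -0.147  0.01 ]
```

Emit:
arm_command(
  steps=[
    [0,0,0,0.63,-0.02,1.67,45],
    [0,0,0,0.63,-0.02,1.67,45],
    [0,0,0,0.9,-0.02,2.4,45],
    [0,0,0,1.11,-0.02,2.98,45],
    [0,0,0,1.11,-0.02,2.98,45],
    [0,0,0,1.11,-0.02,2.98,10],
    [0,0,0,1.11,-0.02,2.98,10],
    [0,0,0,1.11,-0.02,2.98,10],
  ],
  grip_force=90,
)

```text
clock: 20.9
ee_pos: [0.5055, -0.0541, 0.0153]
tcp_rot: [3.081, 0.091, -0.536]
wrist_force: [-0.8, -1.0, 1.8]
finger_gap: 0.0187
finger_force: 88.5
```

Emit:
arm_command(
  steps=[
    [0,0,0,0,0,0,10],
    [0,0,0,0,0,0,10],
    [0,0,0,-0.3,0,-0.8,10],
    [0,0,0,-0.6,0,-1.6,10],
    [0,0,0,-0.9,0,-2.5,10],
    [0,0,0,-1.4,0,-3.8,10],
    [0,0,0,-1.4,0,-3.8,10],
    [0,0,0,-1.4,0,-3.8,10],
  ],
)

```text
clock: 21.7
ee_pos: [0.5049, -0.0535, 0.2198]
tcp_rot: [3.081, 0.091, -0.529]
wrist_force: [-0.1, -0.5, -0.5]
finger_gap: 0.0188
finger_force: 88.6
```

Run:
```python
from h import *
go(ins(3,.17),ins(3,.148))
b=snap('side');cv2.imwrite('pics/s6.png',cv2.resize(b['img'][60:230,150:320],None,fx=3.,fy=3.,interpolation=cv2.INTER_CUBIC))
```

```text
ee [ 0.505 -0.053  0.22 ] pinch [ 0.511 -0.053  0.237] q [-0.272  0.134  1.734 -0.112  1.595  1.255] gap 0.01882867125946585 t 21.7 F [-0.079 -0.527 -0.453]
[2.2, 9.86, -9.58, -0.09, -11.45, -0.4] rows 11.5
[2.2, 9.86, -9.58, -0.05, -11.3, 0.01] rows 0.4
```

View pics/s6.png

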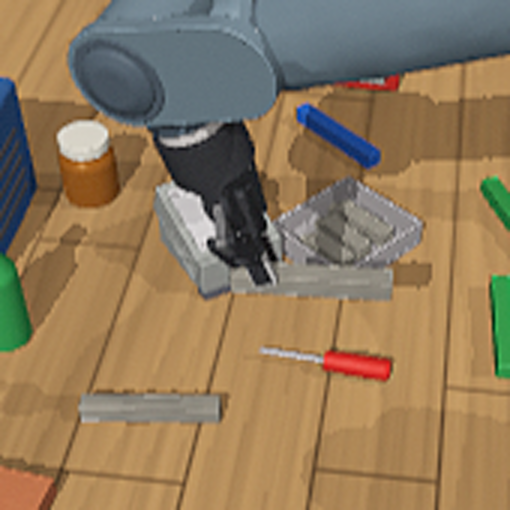

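Emit:
arm_command(
  steps=[
    [2.2,9.86,-9.58,-0.1,-11.45,-0.5,10],
    [2.2,9.86,-9.58,-0.1,-11.45,-0.5,10],
    [2.2,9.86,-9.58,-0.1,-11.45,-0.5,10],
    [2.2,9.86,-9.58,-0.1,-11.45,-0.5,10],
    [2.2,9.86,-9.58,-0.1,-11.45,-0.5,10],
    [2.2,9.86,-9.58,-0.1,-11.45,-0.5,10],
    [2.2,9.86,-9.58,-0.1,-11.45,-0.5,10],
    [2.2,9.86,-9.58,-0.1,-11.45,-0.5,10],
  ],
)

```text
clock: 22.55
ee_pos: [0.4796, 0.3474, 0.23]
tcp_rot: [-2.482, -1.126, -0.701]
wrist_force: [0.3, 1.2, -1.2]
finger_gap: 0.0188
finger_force: 88.5
```

Run:
```python
from h import *
go(ins(3,.17),ins(3,.148))
```

```text
ee [0.48  0.347 0.23 ] pinch [0.474 0.338 0.245] q [ 0.264 -0.162  2.064  0.535  0.85   0.705] gap 0.018788711347616498 t 22.55 F [ 0.305  1.185 -1.194]
[0.31, 1.77, -1.73, 2.09, -2.29, 1.46] rows 3.4
[0.31, 1.77, -1.73, 1.71, -2.22, 1.69] rows 0.4
```

Emit:
arm_command(
  steps=[
    [0.31,1.77,-1.73,2.09,-2.29,1.46,10],
    [0.31,1.77,-1.73,2.09,-2.29,1.46,10],
    [0.31,1.77,-1.73,2.09,-2.29,1.46,10],
    [0.31,1.77,-1.73,2.09,-2.29,1.46,10],
    [0.31,1.77,-1.73,2.09,-2.29,1.46,10],
    [0.31,1.77,-1.73,2.09,-2.29,1.46,10],
  ],
)

```text
clock: 23.15
ee_pos: [0.4741, 0.5164, 0.2372]
tcp_rot: [-2.259, -1.289, -0.928]
wrist_force: [0.5, -0.7, -1.7]
finger_gap: 0.0188
finger_force: 88.7
```

Run:
```python
from h import *
go(ins(3,.15),ins(3,.10),ins(3,.04))
a=snap('top');b=snap('side')
T=lambda i,x0,y0,x1,y1,s:cv2.resize(i[y0:y1,x0:x1],None,fx=s,fy=s,interpolation=cv2.INTER_CUBIC)
cv2.imwrite('pics/s7.png',np.hstack([T(a['img'],80,110,200,260,3.3),T(b['img'],170,234,290,384,3.3)]))
```

```text
ee [0.474 0.516 0.237] pinch [0.467 0.505 0.251] q [0.542 0.031 1.925 0.666 0.573 0.621] gap 0.018795769563011766 t 23.15 F [ 0.488 -0.667 -1.664]
[0.0, 0.05, -0.02, -0.35, -0.03, 0.15] rows 0.4
[0.0, 0.05, -0.02, -1.29, -0.03, 0.49] rows 1.0
[0.0, 0.05, -0.02, -2.41, -0.03, 0.91] rows 1.2
```

View pics/s7.png

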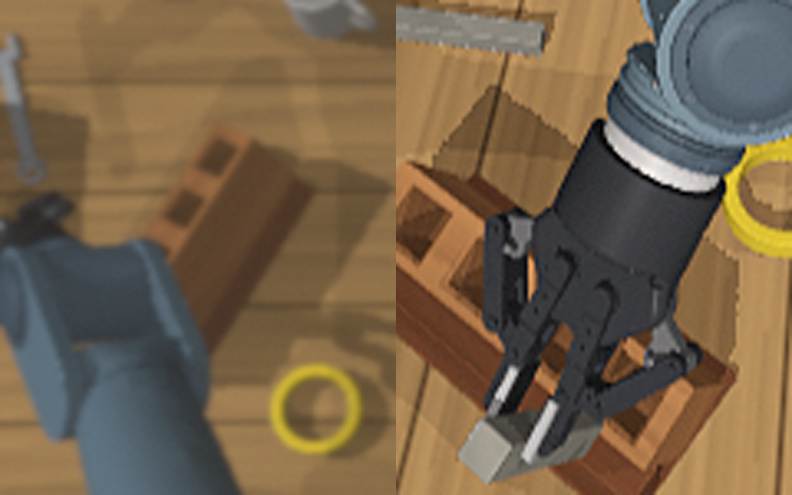

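```bash
cat >> h.py <<'E'
def held(c,s0=.043,tilt=TILT,S=4):
    "estimate slip angle and slide of the held stick in the side picture"
    st=ctrl.observe();Rt=R.from_rotvec(st['tcp_rot']).as_matrix();g=st['ee_pos']-ctrl.pinch_z*Rt[:,2]
    i=cv2.resize(c['img'],None,fx=S,fy=S,interpolation=cv2.INTER_CUBIC);H=cv2.cvtColor(i,cv2.COLOR_BGR2HSV)
    m=((H[...,1]<70)&(H[...,2]>75)).astype(np.uint8);free=(H[...,2]>75)|(H[...,1]<0);best=[]
    for ph in np.radians(np.arange(-16,17,2)):
      for ds in np.arange(-.015,.016,.005):
       for dh in(-.006,0,.006):
        t=tilt+ph;u=Rt[:,0]*np.cos(t)-Rt[:,2]*np.sin(t);v=Rt[:,0]*np.sin(t)+Rt[:,2]*np.cos(t);ctr=g-(s0+ds)*u+v*dh
        P=[proj(c,ctr+u*.075*a+v*.011*b+Rt[:,1]*.011*d) for a in(-1,1) for b in(-1,1) for d in(-1,1)]
        bx=np.zeros(m.shape,np.uint8);cv2.fillPoly(bx,[cv2.convexHull(np.int32((np.array(P)+.5)*S))],1)
        k=cv2.dilate(bx,np.ones((17,17),np.uint8))
        best.append(((((bx==1)&(m==0)&free).sum()+((k==1)&(bx==0)&(m==1)).sum())/bx.sum(),round(np.degrees(ph)),round(ds,3),dh,ctr-.075*u,u))
    best.sort(key=lambda x:x[0]);return best
E
python3 - <<'E'
from h import *
b=snap('side');B=held(b)
for x in B[:6]: print(*x)
print([x[0] for x in B if x[1]==0 and x[2]==0 and x[3]==0], PK[3]+.05*PKZ)
E
```

```text
0.22072466304918606 0 -0.005 -0.006 [0.441 0.458 0.153] [0.217 0.365 0.905]
0.22254361384796167 2 -0.01 -0.006 [0.444 0.463 0.156] [0.201 0.338 0.919]
0.2267059231035677 0 -0.01 -0.006 [0.442 0.46  0.157] [0.217 0.365 0.905]
0.22853721444362565 2 -0.005 -0.006 [0.443 0.461 0.151] [0.201 0.338 0.919]
0.23351918661856347 8 0.0 0 [0.451 0.474 0.14 ] [0.151 0.253 0.956]
0.23547815204922307 6 0.005 0 [0.448 0.47  0.136] [0.168 0.282 0.945]
[np.float64(0.2784025502523687)] [0.441 0.463 0.142]
```

```bash
sed -i 's/for dh in(-.006,0,.006)/for dh in np.arange(-.012,.029,.004)/; s/np.arange(-16,17,2)/np.arange(-9,10,3)/' h.py
python3 - <<'E'
from h import *
b=snap('side');B=held(b)
for x in B[:4]: print(*x)
for d in np.arange(-.012,.029,.004): print(round(d,3),*min((x for x in B if abs(x[3]-d)<1e-6),key=lambda x:x[0])[:3])
cv2.imwrite('pics/s8.png',cv2.resize(b['img'][300:384,180:264],None,fx=7,fy=7,interpolation=cv2.INTER_CUBIC))
E
```

```text
0.08247174801635009 -3 0.01 0.024000000000000004 [0.449 0.471 0.129] [0.24  0.405 0.882]
0.08484124274496416 0 0.01 0.024000000000000004 [0.452 0.476 0.127] [0.216 0.365 0.906]
0.08873862592870857 0 0.005 0.024000000000000004 [0.453 0.478 0.131] [0.216 0.365 0.906]
0.09571451079250039 -3 0.005 0.024000000000000004 [0.45  0.473 0.133] [0.24  0.405 0.882]
-0.012 0.22235918831784562 3 -0.01
-0.008 0.22557608074652447 3 -0.005
-0.004 0.2274057984701105 3 -0.005
0.0 0.2329214745226182 6 0.0
0.004 0.25334232108751825 9 0.005
0.008 0.23721260002025726 6 0.005
0.012 0.20358681494840197 6 0.005
0.016 0.18482454528752526 3 0.005
0.02 0.12721722630146026 0 0.0
0.024 0.08247174801635009 -3 0.01
0.028 0.14618165386353366 -6 0.01
```

View pics/s8.png

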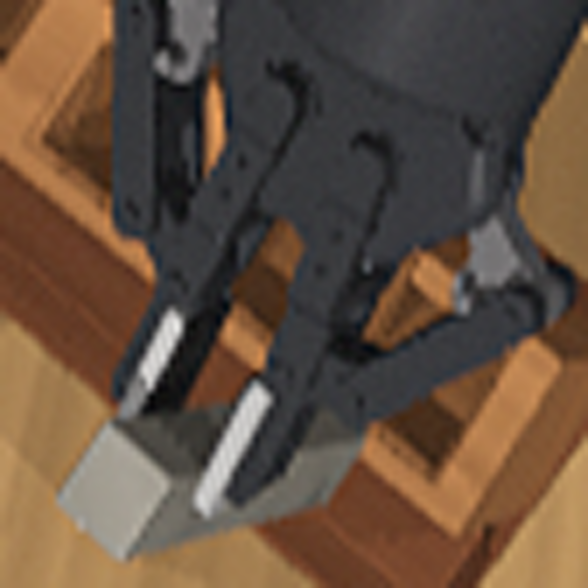

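```bash
sed -i 's/def ins(k,up,t=TILT):/def ins(k,up,t=TILT,dh=.022):/; s/return PK\[k\]+up\*PKZ,rot/return PK[k]+up*PKZ-dh*perp,rot/' h.py
python3 - <<'E'
from h import *
go(ins(3,.17),ins(3,.15),ins(3,.10),ins(3,.047))
E
```

```text
ee [0.476 0.516 0.24 ] pinch [0.469 0.504 0.253] q [0.54  0.029 1.924 0.666 0.573 0.622] gap 0.018604722199602113 t 23.35 F [-0.076  0.098 -0.301]
[0.03, 0.02, -0.03, -0.17, -0.07, -0.37] rows 0.4
[0.03, 0.02, -0.03, -0.54, -0.07, -0.23] rows 0.4
[0.03, 0.02, -0.03, -1.48, -0.07, 0.11] rows 1.0
[0.03, 0.02, -0.03, -2.48, -0.06, 0.47] rows 1.1
```

Emit:
arm_command(
  steps=[
    [0,0,0,-0.1,-0.07,-0.37,10],
    [0,0,0,-0.17,-0.07,-0.37,10],
    [0,0,0,-0.54,-0.07,-0.23,10],
    [0,0,0,-0.85,-0.07,-0.12,10],
    [0,0,0,-1.15,-0.07,-0.01,10],
    [0,0,0,-1.48,-0.07,0.11,10],
    [0,0,0,-1.48,-0.07,0.11,10],
  ],
)

```text
clock: 24.05
ee_pos: [0.4465, 0.4753, 0.181]
tcp_rot: [-2.261, -1.286, -0.928]
wrist_force: [-0.4, 1.0, -1.8]
finger_gap: 0.0191
finger_force: 88.7
```

Run:
```python
from h import *
go(ins(3,.10),ins(3,.047))
b=snap('side');B=held(b)
for x in B[:3]: print(*x)
print(PK[3]-.01*PKZ)
```

```text
ee [0.446 0.475 0.181] pinch [0.44  0.464 0.194] q [ 0.498 -0.002  2.075  0.826  0.514  0.415] gap 0.019095327042676923 t 24.05 F [-0.427  0.955 -1.758]
[0.01, 0.05, -0.04, 0.05, 0.02, -0.02] rows 0.1
[0.01, 0.05, -0.04, -0.94, 0.03, 0.34] rows 1.1
0.08095182549865858 0 0.01 0.024000000000000004 [0.424 0.437 0.07 ] [0.217 0.365 0.905]
0.1068649885583524 0 0.005 0.024000000000000004 [0.425 0.438 0.075] [0.217 0.365 0.905]
0.1124540822372319 0 0.015 0.024000000000000004 [0.423 0.435 0.066] [0.217 0.365 0.905]
[0.428 0.441 0.088]
```

Emit:
arm_command(
  steps=[
    [0,0,0,-0.3,0.02,0.1,10],
    [0,0,0,-0.55,0.02,0.19,10],
    [0,0,0,-0.75,0.02,0.27,10],
    [0,0,0,-0.9,0.02,0.33,10],
    [0,0,0,-0.9,0.02,0.33,10],
    [0,0,0,-0.9,0.02,0.33,10],
  ],
)

```text
clock: 24.7
ee_pos: [0.4394, 0.4595, 0.1424]
tcp_rot: [-2.256, -1.287, -0.937]
wrist_force: [0.1, 0.1, -1.6]
finger_gap: 0.0188
finger_force: 88.7
```

Run:
```python
from h import *
go(ins(3,.047))
b=snap('side');B=held(b)
for x in B[:2]: print(*x)
print(PK[3]-.08*PKZ)
```

```text
ee [0.439 0.46  0.142] pinch [0.433 0.448 0.156] q [0.474 0.029 2.131 0.977 0.471 0.229] gap 0.0188347741399847 t 24.7 F [ 0.087  0.134 -1.646]
[0.03, -0.01, -0.01, -0.15, -0.02, 0.04] rows 0.2
0.13996217238584166 0 0.01 0.024000000000000004 [0.417 0.42  0.03 ] [0.213 0.363 0.907]
0.14256947241240436 0 0.005 0.024000000000000004 [0.418 0.422 0.034] [0.213 0.363 0.907]
[0.413 0.416 0.024]
```

Emit:
arm_command(
  steps=[
    [0,0,0,-0.1,0,0.03,10],
    [0,0,0,-0.1,0,0.03,45],
    [0,0,0,-0.1,0,0.03,45],
    [0,0,0,-0.1,0,0.03,45],
    [0,0,0,-0.1,0,-0.8,45],
    [0,0,0,-0.1,0,-1.7,45],
    [0,0,0,-0.1,0,-2.6,45],
    [0,0,0,-0.1,0,-2.6,45],
  ],
)

```text
clock: 25.55
ee_pos: [0.3915, 0.3765, 0.2375]
tcp_rot: [-2.252, -1.288, -0.955]
wrist_force: [1.3, 0.3, 1.3]
finger_gap: 0.0452
finger_force: 0.0
```

```bash
sed -i 's/p=p+\[0,0,PZ+.003\]/p=p+[0,0,PZ-.001]/' h.py
python3 - <<'E'
from h import *
a=snap('top');b=snap('side');cv2.imwrite('pics/s9.png',b['img'])
# fit standing stick in pocket 3: centre along the axis and lean
m=mask(b);best=[]
H=cv2.cvtColor(cv2.resize(b['img'],None,fx=4,fy=4,interpolation=cv2.INTER_CUBIC),cv2.COLOR_BGR2HSV)
e1=np.array([.862,-.507,0]);e2=np.cross(PKZ,e1)
for d in np.arange(-.01,.041,.005):
  for p in np.radians([-6,-3,0,3,6]):
    for o in(-.006,0,.006):
      for o1 in(-.006,0,.006):
        u=PKZ*np.cos(p)+e2*np.sin(p);v=np.cross(e1,u);c=PK[3]+d*PKZ+o*e2+o1*e1
        P=[proj(b,c+u*s+v*.011*i+e1*.011*j) for s in(.075,.008) for i in(-1,1) for j in(-1,1)]
        bx=np.zeros(m.shape,np.uint8);cv2.fillPoly(bx,[cv2.convexHull(np.int32((np.array(P)+.5)*4))],1)
        k=cv2.dilate(bx,np.ones((15,15),np.uint8))
        best.append((((m&k)!=bx).sum()/bx.sum(),round(d,3),p*57.3,o,o1))
for x in sorted(best)[:4]: print(*x)
r,c=fit([b],.63,.13,-.009,.15);print(r,c)
p,D=pick(*r);go((p+[0,0,.16],D));go((p,D),start=(p+[0,0,.16],D))
E
```

```text
0.20730141258484683 0.02 3.0002209841782523 0 -0.006
0.2119709580308128 0.01 6.000441968356505 0 -0.006
0.21290926099158092 -0.01 6.000441968356505 0.006 0
0.21562445261867227 0.015 6.000441968356505 0 -0.006
[ 0.63   0.13  -0.013] 0.083812472357364
ee [0.39  0.377 0.232] pinch [0.384 0.366 0.245] q [ 0.333 -0.393  2.301  0.754  0.73   0.42 ] gap 0.045046333580159456 t 25.65 F [-0.415  0.583 -1.265]
[-2.26, -9.82, 10.28, -1.93, 7.27, -0.1] rows 10.1
ee [0.39  0.377 0.232] pinch [0.384 0.366 0.245] q [ 0.333 -0.393  2.301  0.754  0.73   0.42 ] gap 0.045046333580159456 t 25.65 F [-0.415  0.583 -1.265]
[0.0, 0.0, 0.0, 1.09, -0.0, 3.01] rows 3.2
```

Emit:
arm_command(
  steps=[
    [-2.26,-9.82,10.28,-1.93,7.27,-0.1,45],
    [-2.26,-9.82,10.28,-1.93,7.27,-0.1,45],
    [-2.26,-9.82,10.28,-1.93,7.27,-0.1,45],
    [-2.26,-9.82,10.28,-1.93,7.27,-0.1,45],
    [-2.26,-9.82,10.28,-1.93,7.27,-0.1,45],
    [-2.26,-9.82,10.28,-1.93,7.27,-0.1,45],
    [-2.26,-9.82,10.28,-1.93,7.27,-0.1,45],
    [-2.26,-9.82,10.28,-1.93,7.27,-0.1,45],
  ],
)

```text
clock: 26.45
ee_pos: [0.6676, 0.128, 0.1609]
tcp_rot: [-3.036, -0.29, 0.228]
wrist_force: [0.7, -0.4, 1.0]
finger_gap: 0.0448
finger_force: 0.0
```

Run:
```python
from h import *
p,D=pick(.63,.13,-.012);go((p+[0,0,.08],D))
```

```text
ee [0.668 0.128 0.161] pinch [0.671 0.127 0.179] q [-0.003  0.46   1.425  0.069  1.415  1.362] gap 0.044813346377120936 t 26.45 F [ 0.689 -0.439  1.037]
[-0.45, -1.89, 2.04, 0.19, 0.11, 1.44] rows 2.0
```

Emit:
arm_command(
  steps=[
    [-0.45,-1.89,2.04,0.19,0.11,1.44,45],
    [-0.45,-1.89,2.04,0.19,0.11,1.44,45],
    [-0.45,-1.89,2.04,0.19,0.11,1.44,45],
    [-0.45,-1.89,2.04,0.19,0.11,1.44,45],
    [-0.45,-1.89,2.04,0.19,0.11,1.44,45],
  ],
)

```text
clock: 26.95
ee_pos: [0.6665, 0.1321, 0.0942]
tcp_rot: [-3.093, 0.007, 0.527]
wrist_force: [0.6, 0.6, 0.7]
finger_gap: 0.0451
finger_force: 0.0
```

Run:
```python
from h import *
p,D=pick(.63,.13,-.012);go((p,D))
```

```text
ee [0.667 0.132 0.094] pinch [0.673 0.132 0.112] q [0.024 0.643 1.314 0.013 1.522 1.597] gap 0.045125868213860075 t 26.95 F [0.64  0.582 0.673]
[-0.01, -0.11, 0.07, 0.57, 0.06, 1.62] rows 1.7
```

Emit:
arm_command(
  steps=[
    [0,-0.1,0,0.28,0.04,0.8,45],
    [0,-0.1,0,0.5,0.04,1.4,45],
    [0,-0.1,0,0.57,0.04,1.62,45],
    [0,-0.1,0,0.57,0.04,1.62,45],
    [0,-0.1,0,0.57,0.04,1.62,10],
    [0,-0.1,0,0.57,0.04,1.62,10],
    [0,-0.1,0,0.57,0.04,1.62,10],
    [0,-0.1,0,0.57,0.04,1.62,10],
  ],
)

```text
clock: 27.75
ee_pos: [0.6678, 0.1299, 0.0102]
tcp_rot: [-3.091, 0.01, 0.54]
wrist_force: [0.2, -0.2, 7.2]
finger_gap: 0.0195
finger_force: 91.0
```

Emit:
arm_command(
  steps=[
    [0,0,0,0,0,0,10],
    [0,0,0,0,0,0,10],
    [0,0,0,-0.3,0,-0.8,10],
    [0,0,0,-0.6,0,-1.6,10],
    [0,0,0,-0.9,0,-2.5,10],
    [0,0,0,-1.4,0,-3.8,10],
    [0,0,0,-1.4,0,-3.8,10],
    [0,0,0,-1.4,0,-3.8,10],
  ],
)

```text
clock: 28.55
ee_pos: [0.6673, 0.1296, 0.214]
tcp_rot: [-3.092, 0.01, 0.534]
wrist_force: [-0.2, -0.1, -0.5]
finger_gap: 0.0197
finger_force: 90.0
```

Run:
```python
from h import *
b=snap('side');
for x in held(b)[:3]: print(*x)
go(ins(2,.20),ins(2,.17))
```

```text
0.10615968353919432 -3 0.0 0.016 [0.553 0.13  0.218] [ 0.999 -0.007 -0.051]
0.11380657766199935 -3 -0.005 0.016 [0.558 0.13  0.218] [ 0.999 -0.007 -0.051]
0.11885768985322272 0 0.0 0.012 [0.554 0.13  0.216] [ 1.    -0.007  0.001]
ee [0.666 0.129 0.21 ] pinch [0.672 0.129 0.228] q [0.021 0.533 1.252 0.012 1.704 1.598] gap 0.019381484196706652 t 28.6 F [ 0.003 -0.364 -1.528]
[2.25, 9.77, -10.25, -3.12, -6.98, -0.21] rows 10.0
[2.25, 9.77, -10.25, -3.06, -6.75, 0.34] rows 0.6
```

```bash
sed -i 's/dh=.022/dh=.016/' h.py
python3 - <<'E'
from h import *
go(ins(2,.20))
E
```

```text
ee [0.666 0.129 0.21 ] pinch [0.672 0.129 0.228] q [0.021 0.533 1.252 0.012 1.704 1.598] gap 0.019381484196706652 t 28.6 F [ 0.003 -0.364 -1.528]
[2.25, 9.77, -10.25, -3.06, -7.07, -0.18] rows 10.0
```

Emit:
arm_command(
  steps=[
    [2.25,9.77,-10.25,-3.1,-6.98,-0.15,10],
    [2.25,9.77,-10.25,-3.1,-6.98,-0.15,10],
    [2.25,9.77,-10.25,-3.1,-6.98,-0.15,10],
    [2.25,9.77,-10.25,-3.1,-6.98,-0.15,10],
    [2.25,9.77,-10.25,-3.1,-6.98,-0.15,10],
    [2.25,9.77,-10.25,-3.1,-6.98,-0.15,10],
    [2.25,9.77,-10.25,-3.1,-6.98,-0.15,10],
    [2.25,9.77,-10.25,-3.1,-6.98,-0.15,10],
  ],
)

```text
clock: 29.4
ee_pos: [0.5214, 0.4813, 0.2667]
tcp_rot: [-2.516, -1.09, -0.671]
wrist_force: [0.8, 0.3, -0.9]
finger_gap: 0.0193
finger_force: 89.9
```

Run:
```python
from h import *
go(ins(2,.16))
```

```text
ee [0.521 0.481 0.267] pinch [0.516 0.473 0.282] q [0.488 0.081 1.753 0.372 0.83  1.056] gap 0.01930297093151227 t 29.4 F [ 0.769  0.317 -0.946]
[0.4, 1.99, -2.04, -0.5, 0.19, 0.4] rows 2.0
```

Emit:
arm_command(
  steps=[
    [0.4,1.99,-2.04,0,0.19,0.2,10],
    [0.4,1.99,-2.04,0,0.19,0.2,10],
    [0.4,1.99,-2.04,-0.5,0.19,0.4,10],
    [0.4,1.99,-2.04,-0.5,0.19,0.4,10],
    [0.4,1.99,-2.04,-0.5,0.19,0.4,10],
    [0.4,1.99,-2.04,-0.5,0.19,0.4,10],
  ],
)

```text
clock: 30.0
ee_pos: [0.5234, 0.4678, 0.2399]
tcp_rot: [-2.259, -1.283, -0.938]
wrist_force: [0.2, -0.3, -0.3]
finger_gap: 0.0194
finger_force: 90.0
```

Run:
```python
from h import *
go(ins(2,.15),ins(2,.1),ins(2,.045))
b=snap('side')
for x in held(b)[:3]: print(*x)
print(PK[2]+.035*PKZ)
```

```text
ee [0.523 0.468 0.24 ] pinch [0.517 0.456 0.253] q [0.416 0.042 1.911 0.749 0.645 0.466] gap 0.01940581851543952 t 30.0 F [ 0.163 -0.314 -0.307]
[0.05, -0.01, -0.03, -0.26, -0.09, 0.12] rows 0.3
[0.05, -0.01, -0.03, -1.2, -0.09, 0.46] rows 1.0
[0.05, -0.01, -0.03, -2.24, -0.08, 0.83] rows 1.1
0.11009012192966955 0 0.0 0.016 [0.499 0.426 0.14 ] [0.214 0.362 0.907]
0.1193058568329718 0 0.005 0.016 [0.498 0.424 0.135] [0.214 0.362 0.907]
0.1257219013771657 0 0.005 0.02 [0.5   0.428 0.134] [0.214 0.362 0.907]
[0.493 0.425 0.129]
```

Emit:
arm_command(
  steps=[
    [0,0,0,-0.26,-0.09,0.12,10],
    [0,0,0,-0.6,-0.09,0.24,10],
    [0,0,0,-0.95,-0.09,0.37,10],
    [0,0,0,-1.3,-0.09,0.49,10],
    [0,0,0,-1.65,-0.09,0.62,10],
    [0,0,0,-1.95,-0.09,0.73,10],
    [0,0,0,-2.2,-0.08,0.82,10],
    [0,0,0,-2.2,-0.08,0.82,10],
  ],
)

```text
clock: 30.85
ee_pos: [0.4932, 0.4268, 0.1304]
tcp_rot: [-2.26, -1.283, -0.933]
wrist_force: [0.4, 0.8, -1.7]
finger_gap: 0.0194
finger_force: 90.1
```

Emit:
arm_command(
  steps=[
    [0,0,0,0,0,0,10],
    [0,0,0,0,0,0,10],
  ],
)

```text
clock: 31.05
ee_pos: [0.4947, 0.4279, 0.1333]
tcp_rot: [-2.257, -1.285, -0.939]
wrist_force: [-0.3, 0.6, -0.1]
finger_gap: 0.0192
finger_force: 90.0
```

Run:
```python
from h import *
go(ins(2,.038))
b=snap('side')
for x in held(b)[:2]: print(*x)
print(PK[2]-.08*PKZ)
```

```text
ee [0.495 0.428 0.133] pinch [0.488 0.416 0.146] q [0.363 0.103 2.073 1.03  0.538 0.098] gap 0.01921636905417575 t 31.05 F [-0.258  0.584 -0.102]
[0.05, -0.02, -0.02, -0.17, 0.0, 0.07] rows 0.2
0.2127754284442466 -9 0.005 0.016 [0.46  0.369 0.036] [0.284 0.48  0.83 ]
0.22257570401790974 -6 0.005 0.016 [0.463 0.374 0.033] [0.261 0.442 0.858]
[0.468 0.383 0.024]
```

Emit:
arm_command(
  steps=[
    [0,0,0,-0.15,0,0.06,10],
    [0,0,0,-0.15,0,0.06,10],
    [0,0,0,-0.15,0,0.06,45],
    [0,0,0,-0.15,0,0.06,45],
    [0,0,0,-0.15,0,0.06,45],
    [0,0,0,-0.15,0,-0.8,45],
    [0,0,0,-0.15,0,-1.7,45],
    [0,0,0,-0.15,0,-2.6,45],
  ],
)

```text
clock: 31.9
ee_pos: [0.4431, 0.343, 0.2186]
tcp_rot: [-2.259, -1.284, -0.933]
wrist_force: [1.1, 0.1, 0.5]
finger_gap: 0.0451
finger_force: 0.0
```

Emit:
arm_command(
  steps=[
    [0,0,0,0,0,0,45],
    [0,0,0,0,0,0,45],
  ],
)

```text
clock: 32.1
ee_pos: [0.4447, 0.3435, 0.22]
tcp_rot: [-2.258, -1.284, -0.941]
wrist_force: [0.1, -1.1, -0.3]
finger_gap: 0.0452
finger_force: 0.0
```

Run:
```python
from h import *
b=snap('side');r,c=fit([b],.639,-.051,.13,.15);print(r,c)
p,D=pick(*r);go((p+[0,0,.12],D));go((p,D),start=(p+[0,0,.12],D))
```

```text
[ 0.639 -0.051  0.121] 0.07107080005414917
ee [0.444 0.344 0.218] pinch [0.437 0.332 0.232] q [ 0.208 -0.282  2.245  0.836  0.776  0.248] gap 0.044633532631775365 t 32.15 F [-0.052 -0.006 -0.909]
[-1.98, -10.04, 8.95, -4.34, 7.96, -1.79] rows 9.5
ee [0.444 0.344 0.218] pinch [0.437 0.332 0.232] q [ 0.208 -0.282  2.245  0.836  0.776  0.248] gap 0.044633532631775365 t 32.15 F [-0.052 -0.006 -0.909]
[0.0, 0.0, 0.0, 0.82, -0.0, 2.26] rows 2.4
```

Emit:
arm_command(
  steps=[
    [-1.98,-10.04,8.95,-4.3,7.96,-1.8,45],
    [-1.98,-10.04,8.95,-4.3,7.96,-1.8,45],
    [-1.98,-10.04,8.95,-4.3,7.96,-1.8,45],
    [-1.98,-10.04,8.95,-4.3,7.96,-1.8,45],
    [-1.98,-10.04,8.95,-4.3,7.96,-1.8,45],
    [-1.98,-10.04,8.95,-4.3,7.96,-1.8,45],
    [-1.98,-10.04,8.95,-4.3,7.96,-1.8,45],
    [-1.98,-10.04,8.95,-4.3,7.96,-1.8,45],
  ],
)

```text
clock: 32.95
ee_pos: [0.6457, 0.0059, 0.1389]
tcp_rot: [-3.055, -0.398, 0.299]
wrist_force: [1.4, 0.2, 0.9]
finger_gap: 0.0451
finger_force: 0.0
```

Run:
```python
from h import *
p,D=pick(.639,-.051,.121);go((p+[0,0,.08],D))
```

```text
ee [0.646 0.006 0.139] pinch [0.649 0.006 0.157] q [-0.162  0.44   1.496 -0.011  1.404  1.153] gap 0.04508758400191799 t 32.95 F [1.364 0.171 0.899]
[-0.32, -1.51, 1.39, 0.48, 1.23, 0.86] rows 1.6
```

Emit:
arm_command(
  steps=[
    [-0.32,-1.51,1.39,0.45,1.2,0.86,45],
    [-0.32,-1.51,1.39,0.45,1.2,0.86,45],
    [-0.32,-1.51,1.39,0.45,1.2,0.86,45],
    [-0.32,-1.51,1.39,0.45,1.2,0.86,45],
    [-0.32,-1.51,1.39,0.45,1.2,0.86,45],
  ],
)

```text
clock: 33.45
ee_pos: [0.6735, -0.0433, 0.0922]
tcp_rot: [3.07, 0.192, -0.528]
wrist_force: [0.3, -0.1, 0.0]
finger_gap: 0.0449
finger_force: 0.0
```

Run:
```python
from h import *
p,D=pick(.639,-.051,.121);go((p,D))
```

```text
ee [ 0.674 -0.043  0.092] pinch [ 0.68  -0.043  0.11 ] q [-0.192  0.638  1.326 -0.104  1.503  1.277] gap 0.044942130148380596 t 33.45 F [ 0.321 -0.105  0.025]
[0.0, -0.08, 0.04, 0.59, 0.07, 1.58] rows 1.7
```

Emit:
arm_command(
  steps=[
    [0,0,0,0.28,0.06,0.8,45],
    [0,0,0,0.5,0.06,1.4,45],
    [0,0,0,0.58,0.06,1.58,45],
    [0,0,0,0.58,0.06,1.58,45],
    [0,0,0,0.58,0.06,1.58,10],
    [0,0,0,0.58,0.06,1.58,10],
    [0,0,0,0.58,0.06,1.58,10],
    [0,0,0,0.58,0.06,1.58,10],
  ],
)

```text
clock: 34.25
ee_pos: [0.677, -0.0475, 0.0113]
tcp_rot: [3.07, 0.189, -0.521]
wrist_force: [0.6, 0.3, 6.7]
finger_gap: 0.0194
finger_force: 90.3
```

Emit:
arm_command(
  steps=[
    [0,0,0,0,0,0,10],
    [0,0,0,0,0,0,10],
    [0,0,0,-0.3,0,-0.8,10],
    [0,0,0,-0.6,0,-1.6,10],
    [0,0,0,-0.9,0,-2.5,10],
    [0,0,0,-1.5,0,-4.0,10],
    [0,0,0,-1.5,0,-4.0,10],
    [0,0,0,-1.5,0,-4.0,10],
  ],
)

```text
clock: 35.05
ee_pos: [0.6741, -0.0485, 0.2293]
tcp_rot: [3.07, 0.188, -0.508]
wrist_force: [0.6, -0.6, 0.0]
finger_gap: 0.0197
finger_force: 89.4
```

Run:
```python
from h import *
b=snap('side');
for x in held(b)[:3]: print(*x)
go(ins(1,.22))
```

```text
0.18163869693978282 0 0.0 0.016 [ 0.562 -0.062  0.225] [0.992 0.123 0.015]
0.19139275491067023 0 -0.005 0.016 [ 0.567 -0.061  0.225] [0.992 0.123 0.015]
0.1934009143311469 3 0.0 0.012 [ 0.563 -0.062  0.223] [0.99  0.123 0.068]
ee [ 0.673 -0.048  0.225] pinch [ 0.679 -0.047  0.243] q [-0.199  0.504  1.263 -0.106  1.692  1.253] gap 0.01954471055327426 t 35.1 F [-0.297  0.568 -0.87 ]
[2.08, 9.91, -8.96, -0.85, -10.27, -1.09] rows 10.4
```

Emit:
arm_command(
  steps=[
    [2.08,9.91,-8.96,-0.85,-10.27,-1.1,10],
    [2.08,9.91,-8.96,-0.85,-10.27,-1.1,10],
    [2.08,9.91,-8.96,-0.85,-10.27,-1.1,10],
    [2.08,9.91,-8.96,-0.85,-10.27,-1.1,10],
    [2.08,9.91,-8.96,-0.85,-10.27,-1.1,10],
    [2.08,9.91,-8.96,-0.85,-10.27,-1.1,10],
    [2.08,9.91,-8.96,-0.85,-10.27,-1.1,10],
    [2.08,9.91,-8.96,-0.85,-10.27,-1.1,10],
  ],
)

```text
clock: 35.9
ee_pos: [0.6041, 0.3449, 0.2704]
tcp_rot: [-2.447, -1.164, -0.736]
wrist_force: [0.4, 1.0, -1.4]
finger_gap: 0.0192
finger_force: 89.2
```

Run:
```python
from h import *
go(ins(1,.22),ins(1,.16))
```

```text
ee [0.604 0.345 0.27 ] pinch [0.598 0.336 0.286] q [0.195 0.066 1.775 0.565 0.926 0.618] gap 0.019232852352621822 t 35.9 F [ 0.389  1.03  -1.398]
[0.24, 1.52, -1.39, 1.46, -1.68, 0.72] rows 2.3
[0.24, 1.52, -1.39, 0.42, -1.54, 1.3] rows 1.2
```

Emit:
arm_command(
  steps=[
    [0.24,1.52,-1.39,1.46,-1.65,0.72,10],
    [0.24,1.52,-1.39,1.46,-1.65,0.72,10],
    [0.24,1.52,-1.39,1.46,-1.65,0.72,10],
    [0.24,1.52,-1.39,0.9,-1.6,1.0,10],
    [0.24,1.52,-1.39,0.42,-1.54,1.3,10],
    [0.24,1.52,-1.39,0.42,-1.54,1.3,10],
    [0.24,1.52,-1.39,0.42,-1.54,1.3,10],
    [0.24,1.52,-1.39,0.42,-1.54,1.3,10],
  ],
)

```text
clock: 36.7
ee_pos: [0.5776, 0.436, 0.239]
tcp_rot: [-2.257, -1.287, -0.936]
wrist_force: [0.4, 0.5, -1.0]
finger_gap: 0.0194
finger_force: 89.3
```

Run:
```python
from h import *
go(ins(1,.15),ins(1,.1),ins(1,.042))
b=snap('side')
for x in held(b)[:3]: print(*x)
print(PK[1]+.035*PKZ)
```

```text
ee [0.578 0.436 0.239] pinch [0.571 0.425 0.252] q [0.323 0.11  1.84  0.788 0.708 0.37 ] gap 0.019367940561376234 t 36.7 F [ 0.449  0.499 -1.026]
[0.03, 0.0, -0.01, -0.24, -0.06, 0.11] rows 0.3
[0.03, 0.0, -0.01, -1.18, -0.06, 0.45] rows 1.0
[0.03, 0.0, -0.01, -2.27, -0.06, 0.85] rows 1.2
0.09336283185840707 0 0.005 0.02 [0.554 0.395 0.133] [0.214 0.364 0.906]
0.11602060178910274 0 0.01 0.02 [0.553 0.394 0.128] [0.214 0.364 0.906]
0.13566433566433567 0 0.0 0.02 [0.555 0.397 0.137] [0.214 0.364 0.906]
[0.548 0.393 0.129]
```

Emit:
arm_command(
  steps=[
    [0,0,0,-0.24,-0.08,0.11,10],
    [0,0,0,-0.6,-0.08,0.24,10],
    [0,0,0,-0.95,-0.08,0.37,10],
    [0,0,0,-1.3,-0.08,0.49,10],
    [0,0,0,-1.65,-0.08,0.62,10],
    [0,0,0,-1.95,-0.08,0.73,10],
    [0,0,0,-2.2,-0.08,0.82,10],
    [0,0,0,-2.2,-0.08,0.82,10],
  ],
)

```text
clock: 37.55
ee_pos: [0.5482, 0.3952, 0.1303]
tcp_rot: [-2.259, -1.286, -0.933]
wrist_force: [0.3, 0.1, -1.1]
finger_gap: 0.0192
finger_force: 89.4
```

Emit:
arm_command(
  steps=[
    [0,0,0,0,0,0,10],
    [0,0,0,0,0,0,45],
    [0,0,0,0,0,0,45],
    [0,0,0,0,0,0,45],
    [0,0,0,0,0,-0.8,45],
    [0,0,0,0,0,-1.7,45],
    [0,0,0,0,0,-2.6,45],
    [0,0,0,0,0,-3.5,45],
  ],
)

```text
clock: 38.35
ee_pos: [0.4845, 0.2885, 0.2561]
tcp_rot: [-2.258, -1.288, -0.933]
wrist_force: [1.5, 0.4, 1.7]
finger_gap: 0.0449
finger_force: 0.0
```

Emit:
arm_command(
  steps=[
    [0,0,0,1.0,2.0,-1.0,45],
    [0,0,0,1.0,3.0,-2.0,45],
    [0,0,0,1.0,4.0,-2.0,45],
    [0,0,0,1.0,4.0,-2.0,45],
    [0,0,0,1.0,4.0,-2.0,45],
    [0,0,0,1.0,4.0,-2.0,45],
  ],
)

```text
clock: 38.95
ee_pos: [0.6425, 0.1543, 0.3637]
tcp_rot: [-2.261, -1.286, -0.94]
wrist_force: [-0.2, 0.6, 0.3]
finger_gap: 0.0452
finger_force: 0.0
```

Run:
```python
from h import *
a=snap('top');b=snap('side')
T=lambda i,x0,y0,x1,y1,s:cv2.resize(i[y0:y1,x0:x1],None,fx=s,fy=s,interpolation=cv2.INTER_CUBIC)
ia,ib=a['img'].copy(),T(b['img'],130,254,260,384,4.5)
ia=T(ia,80,130,180,260,4.5)[:585]
# predicted top-end centres of bottomed sticks
for k in(1,2,3):
    q=PK[k]+.070*PKZ
    u,v=(proj(a,q)-[80,130])*4.5;cv2.circle(ia,(int(u),int(v)),3,(0,0,255),-1)
    u,v=(proj(b,q)-[130,254])*4.5;cv2.circle(ib,(int(u),int(v)),3,(0,0,255),-1)
im=np.hstack([ia,ib]);im=cv2.resize(im,None,fx=.76,fy=.76);print(im.shape);cv2.imwrite('pics/s10.png',im)
go()
```

```text
(445, 787, 3)
ee [0.639 0.157 0.361] pinch [0.633 0.146 0.374] q [-0.202 -0.038  1.761  0.787  1.228  0.129] gap 0.04495174371156361 t 39.05 F [ 0.266  0.339 -0.321]
```

View pics/s10.png

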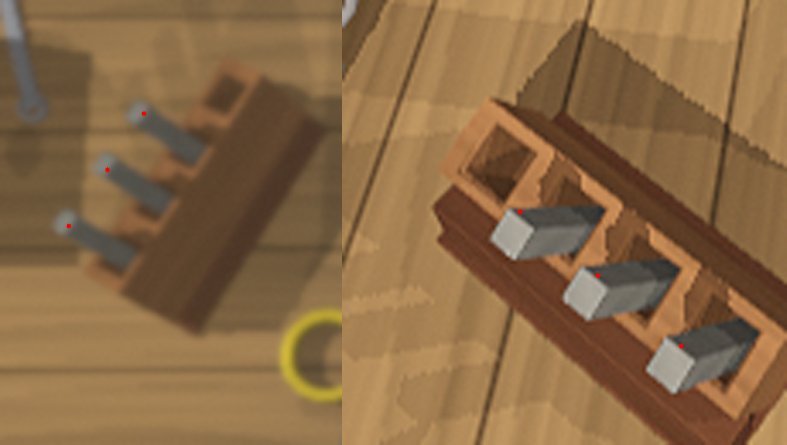

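Run:
```python
from h import *
a=snap('top');b=snap('side')
for k,pa,pb in((1,(140,112),(515,234)),(2,(104,165),(587,295)),(3,(65,221),(671,363))):
    x,r=tri(a,b,np.array(pa)/3.42+[80,130],(np.array(pb)-[342,0])/3.42+[130,254]);m=x-.075*PKZ
    print(x,r,PK[k]+.07*PKZ,np.linalg.norm(m-PK[k]))
SW[:]=.606,-.317,.0934
H=SW+.024*SWZ
# push with closed fingertips: TCP on head top
q=H+(.011+.0187)*SWZ
go((q+.13*SWZ,RSW));go((q+.06*SWZ,RSW),(q,RSW),(q-.024*SWZ,RSW),start=(q+.13*SWZ,RSW))
```

```text
[0.56  0.414 0.146] [0.002] [0.556 0.405 0.16 ] 0.020014225018407633
[0.507 0.445 0.148] [0.001] [0.5   0.437 0.16 ] 0.018516913978129095
[0.451 0.478 0.152] [0.001] [0.445 0.47  0.16 ] 0.014505230497756223
ee [0.638 0.158 0.36 ] pinch [0.632 0.147 0.374] q [-0.201 -0.039  1.763  0.787  1.228  0.129] gap 0.04517726776497261 t 39.15 F [ 0.054 -0.358 -0.295]
[-4.47, -7.91, 1.9, -7.33, 3.22, -4.14] rows 9.0
ee [0.638 0.158 0.36 ] pinch [0.632 0.147 0.374] q [-0.201 -0.039  1.763  0.787  1.228  0.129] gap 0.04517726776497261 t 39.15 F [ 0.054 -0.358 -0.295]
[0.0, 0.0, 0.0, 0.0, -0.0, 1.4] rows 1.4
[0.0, 0.0, 0.0, 0.0, -0.0, 2.6] rows 1.2
[0.0, 0.0, 0.0, -0.0, -0.0, 3.08] rows 0.5
```

Emit:
arm_command(
  steps=[
    [-4.47,-7.91,1.9,-7.3,3.22,-4.1,0],
    [-4.47,-7.91,1.9,-7.3,3.22,-4.1,0],
    [-4.47,-7.91,1.9,-7.3,3.22,-4.1,0],
    [-4.47,-7.91,1.9,-7.3,3.22,-4.1,0],
    [-4.47,-7.91,1.9,-7.3,3.22,-4.1,0],
    [-4.47,-7.91,1.9,-7.3,3.22,-4.1,0],
    [-4.47,-7.91,1.9,-7.3,3.22,-4.1,0],
    [-4.47,-7.91,1.9,-7.3,3.22,-4.1,0],
  ],
)

```text
clock: 39.95
ee_pos: [0.5795, -0.2237, 0.2597]
tcp_rot: [2.644, 0.943, 0.167]
wrist_force: [1.3, -0.8, 1.0]
finger_gap: 0.0
finger_force: 0.0
```

Emit:
arm_command(
  steps=[
    [0,0,0,0,0,0,0],
    [0,0,0,0,0,0,0],
  ],
)

```text
clock: 40.15
ee_pos: [0.579, -0.2249, 0.26]
tcp_rot: [2.648, 0.936, 0.166]
wrist_force: [0.5, -0.0, 1.5]
finger_gap: -0.0
finger_force: 0.0
```

Run:
```python
from h import *
SW[:]=.606,-.317,.0934
q=SW+(.035+.0187)*SWZ
go((q+.06*SWZ,RSW),(q+.01*SWZ,RSW))
```

```text
ee [ 0.579 -0.225  0.26 ] pinch [ 0.575 -0.22   0.278] q [-0.499 -0.007  1.808 -0.152  1.021  0.451] gap -2.0525033971941868e-05 t 40.15 F [ 0.499 -0.039  1.543]
[-0.01, -0.01, -0.02, -0.74, 0.53, 1.84] rows 2.0
[-0.01, -0.01, -0.02, -0.74, 0.53, 2.84] rows 1.0
```

Emit:
arm_command(
  steps=[
    [0,0,0,-0.74,0.53,1.5,0],
    [0,0,0,-0.74,0.53,1.84,0],
    [0,0,0,-0.74,0.53,1.84,0],
    [0,0,0,-0.74,0.53,2.5,0],
    [0,0,0,-0.74,0.53,2.84,0],
    [0,0,0,-0.74,0.53,2.84,0],
  ],
)

```text
clock: 40.75
ee_pos: [0.5973, -0.3035, 0.135]
tcp_rot: [2.648, 0.94, 0.166]
wrist_force: [-0.5, 0.0, -0.5]
finger_gap: 0.0001
finger_force: 0.0
```

Emit:
arm_command(
  steps=[
    [0,0,0,0,0,0.15,0],
    [0,0,0,0,0,0.25,0],
    [0,0,0,0,0,0.35,0],
    [0,0,0,0,0,0.45,0],
    [0,0,0,0,0,0.55,0],
    [0,0,0,0,0,0.62,0],
    [0,0,0,0,0,0.64,0],
    [0,0,0,0,0,0.64,0],
  ],
)

```text
clock: 41.55
ee_pos: [0.6044, -0.3148, 0.1065]
tcp_rot: [2.646, 0.936, 0.167]
wrist_force: [0.8, -0.8, 2.5]
finger_gap: -0.0
finger_force: 1.0
```

Run:
```python
from h import *
SW[:]=.606,-.317,.0934
s=ctrl.observe();print('height of TCP along axis over head-in centre',(s['ee_pos']-SW)@SWZ);go((SW+(.011+.0187)*SWZ,RSW))
```

```text
height of TCP along axis over head-in centre 0.013291447187346182
ee [ 0.604 -0.315  0.107] pinch [ 0.6   -0.31   0.124] q [-0.611  0.298  1.77  -0.14   0.74   0.367] gap -1.278841353204916e-05 t 41.55 F [ 0.814 -0.817  2.522]
[0.01, -0.0, -0.01, -0.0, -0.04, 0.05] rows 0.1
```

Near the inner stop; push a bit farther until the force rises.

Emit:
arm_command(
  steps=[
    [0,0,0,0,0,0.06,0],
    [0,0,0,0,0,0.1,0],
    [0,0,0,0,0,0.14,0],
    [0,0,0,0,0,0.14,0],
  ],
)

```text
clock: 41.95
ee_pos: [0.6055, -0.3158, 0.1041]
tcp_rot: [2.648, 0.938, 0.164]
wrist_force: [-21.4, 16.8, 32.9]
finger_gap: -0.0005
finger_force: 19.8
```

Emit:
arm_command(
  steps=[
    [0,0,0,0,0,0,0],
    [0,0,0,0,0,-0.8,0],
    [0,0,0,0,0,-1.6,0],
    [0,0,0,0,0,-2.5,0],
    [0,0,0,0,0,-2.5,0],
    [0,0,0,0,0,-2.5,0],
    [0,0,0,0,0,-2.5,0],
    [0,0,0,0,0,-2.5,0],
  ],
)

```text
clock: 42.75
ee_pos: [0.5779, -0.2827, 0.2148]
tcp_rot: [2.65, 0.938, 0.164]
wrist_force: [-0.4, -0.7, -0.7]
finger_gap: -0.0002
finger_force: 0.0
```

Run:
```python
from h import *
b=snap('side');H=cv2.cvtColor(b['img'],cv2.COLOR_BGR2HSV)
o=cv2.imread('pics/side0.png');o=cv2.resize(o,(512,384),interpolation=cv2.INTER_AREA)
for i in(o,b['img']):
    w=i[105:150,200:245];m=(w.max(2)<60);ys,xs=np.nonzero(m);print(m.sum(),xs.mean()+200,ys.mean()+105)
```

```text
103 223.04854368932038 125.58252427184466
107 222.8785046728972 125.78504672897196
```

The head is back at its starting pixel, so the switch is in. Handing in.

```bash
python3 -c "
from h import *
print(ctrl.close_job())"
```

```text
the job is handed in; nothing more can be done
None
```

The job is handed in at 42.8 s of 210 s, result not reported back: the switch was pulled out first, the three whole sticks stand in pockets 1–3, the three stubs were last seen in the scrap tray, the switch is back fully in by camera check, and the screwdriver and tape were not touched.

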